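# Open the wash tank's slanting filler and park its cap in the drip tray

## Task

Open the wash-fluid tank for topping up: unscrew the blue ribbed cap from the slanting filler neck, nearly two turns anticlockwise, until the thread lets go, and lift it clear of the neck. Then set it down, not dropped, flat on its open side inside the aluminium drip tray beside the tank, and let go of it. Leave everything else on the bench where it is, the bushing in the tray too.

Things in the scene. Friction and masses are not known exactly. Their poses are not given: they have to be found in the camera images.
- tank: Fixed stainless tank, 220 (its x) by 200 (y) by 208 mm high, wire handle to 241 mm on top at the back. Its front (-x) faces roughly to the robot; its upper front is a flat shoulder rising from 120 to 208 mm, 32 degrees from level, with the filler neck square on it. Drain cock and sight glass stick out 45 mm in front, below 112 mm. Stands left or right, the tray on the other side. Origin: centre of underside.
- filler_neck: The tank's threaded neck, part of the tank. Its z axis is the thread's axis, pointing up out of the neck and leaning 0.56 rad (32 degrees) from vertical towards the tank's front (-x). Origin: on the axis at the shoulder's surface. Flange 60 mm across, 5 mm high at its foot; neck 28 mm across, 40 mm over the thread.
- neck_rim (a point): Centre of the neck's open rim, 45.5 mm along filler_neck's z. Right-hand round thread, pitch 8 mm: turned anticlockwise as seen looking down on the cap's top, the cap rises 8 mm per turn along filler_neck's z. About 1.5 mm of play along the axis, 1 to 2 mm sideways; let go partway, the cap stays where it is.
- cap: Loose blue ribbed round cap, yellow mark on top, 52 mm across, 38 mm high, about 80 g. Origin: centre of its open underside; z: its axis, out of the closed top. At the start screwed home, origin 19 mm along filler_neck's z. It comes free after about 1.6 to 2 turns, when its origin is about 32 to 35 mm along that axis; until then the thread holds it against any pull. Free, it lifts off along the axis.
- cap_top (a point): Centre of the cap's closed top, 38 mm along the cap's z from its origin. Take the cap across its ribs (52 mm), fingers along its axis, 8 to 20 mm below this point, at any angle round the axis. It takes little torque (under 0.3 N m) if the hand follows the rise.
- drip_tray: Fixed shallow aluminium tray on the bench, 240 (its x) by 200 mm (its y), walls 3 mm thick and 14 mm high (17 mm over the rolled edge), floor 3 mm above the bench. Origin: centre of the underside, on the bench.
- bushing: Loose flanged steel bushing standing in the drip tray near its far corner (about 75 mm along the tray's x and 55 mm to one or the other side along its y): flange 42 mm across, 34 mm high. Leave it there. Origin: centre of its underside.
- funnel: Bystander: orange funnel standing mouth down between tank and tray, 92 mm across, 105 mm high. Origin: centre of its underside.
- blow_gun: Bystander: blue air gun lying on the bench in front of the robot, about 240 mm long and 24 mm high. Origin: on the bench under its grip.
- solvent_bottle: Bystander: white bottle with a red top, 72 mm across, 200 mm high. Origin: centre of its underside.
- wire_brush: Bystander: brush lying on the bench, 190 mm long. Origin: under its middle.
- grease_tin: Bystander: low tin with a yellow lid, 76 mm across, 55 mm high. Origin: centre of its underside.

How it is judged:
On the way, in this order (a step that is already met when the one before it is completed fails the run):
1. the cap, held in the fingers, is off the thread and its underside is at least 10 mm beyond the neck's rim (z of cap in the frame of filler_neck above 0.0555 m and contact force between the fingers and cap above 0.5 N), for 0.1 s.
2. the cap is brought down to the tray's floor (underside within 17 mm of it) while still held in the fingers (x of cap in the frame of drip_tray between -0.09 and 0.09 m and y of cap in the frame of drip_tray between -0.07 and 0.07 m and z of cap in the frame of drip_tray below 0.02 m and contact force between the fingers and cap above 0.5 N), for 0.1 s.
At the end, for the whole second after the job is handed in: The cap stands flat on its open side (within 0.12 rad, underside less than 5 mm off the tray's floor) wholly inside the drip tray (its centre within 90 mm along and 70 mm across of the tray's centre), at rest and let go (x of cap in the frame of drip_tray between -0.09 and 0.09 m and y of cap in the frame of drip_tray between -0.07 and 0.07 m and z of cap in the frame of drip_tray below 0.008 m and angle between cap's own z axis and vertical below 0.12 rad and linear speed of cap below 0.02 m/s); the robot touches nothing.
It fails at once if a bystander or the bushing is shifted by more than 30 mm (distance of any of bushing, funnel, blow_gun, solvent_bottle, wire_brush, grease_tin from where it was at the start of the episode above 0.03 m).
It also fails if it takes over 72 s, if anything falls off the work surface, if the arm or the gripper's body presses on something with over 40 N, if the wrist force passes 120 N, or if a joint passes its speed limit or range.

## Robot

A 7-joint arm with a two-finger parallel gripper is mounted at the origin on the work surface. World frame = base frame: x ahead of the robot, y to its left, z up, the work surface at z = 0. Lengths are in m, angles in rad, forces in N, time in s.
With the tool pointing down it reaches from about 0.4 to 0.85 m from the base axis. Payload 4.4 kg.
Tool frame: the origin (TCP) lies at the very end of the fingers, on their centre line; the grasp point (between the pads) lies 19 mm behind it (r.grip_point_offset is the distance from the TCP to the grasp point, in m); z points along the fingers, x is the direction in which the jaws open and shut, and the axes are right-handed (so a half turn about z gives the same grasp; the last joint's range is limited). The gripper opens to 94 mm and grips with 3 to 60 N. Pads are 16 mm wide; open, the fingers measure 119 mm over their backs; the gripper's body (75 mm by 177 mm) begins 78 mm behind the grasp point.
Start: joints at [1.038, 0.628, 0.038, 1.517, -0.027, 0.996, -0.02], TCP at [0.293, -0.58, 0.17] pointing down, gripper open.
Joint ranges: [-3.06, 3.06], [-0.37, 2.12], [-1.25, 1.32], [0.18, 2.47], [-1.1, 4.24], [0.23, 1.98], [-2.94, 2.94]. Speed limits (rad/s): [2.57, 2.57, 3.14, 3.14, 3.14, 3.14, 3.14].

## Interface

Orientations are given as a unit quaternion [x, y, z, w].
In Python, from cell import readout, viewer, ticket, finder, r gives the robot as it stands. The module is installed in compiled form; this text tells all that it offers.
- The arm moves only by the tool play_rows, never from a script. Its argument "series" is a list that holds one entry, the list of rows, each a list of 6 numbers: the shift along the tool's x, y, z in units of 100 mm (1.0 is 100 mm), then the turn, a rotation vector about the tool's x, y, z in units of 180 degrees (1.0 is 180 degrees). In form: [[[tx, ty, tz, ax, ay, az], ...]]. A call has 1 to 5 rows; each row is the pose to reach, as a shift and turn from the pose commanded when the call began, along the tool's axes at that moment, turning the shorter way round; what a row does not reach only later rows make up. A row lasts 1/12 s, in which the tool goes at most 41.7 mm and 7.16 degrees, less where a joint would pass 70% of its speed; a pose out of reach is approached as far as the arm can. A call with a number of a shift or a turn outside -1 to 1 is refused whole. A call with a gripper value outside its range is refused whole. "claw" is the closure, from -1 (fully open) to 1 (shut), set as the call begins (left out, the last holds). The fingers move at their own pace and stop on an object; "squeeze" is the grip in N (left out, the last holds). Time passes only in rows, so rows that repeat a pose let the fingers close. It gives the time, the measured TCP pose, the force and the opening at its end, in the units of the state.
- readout.state(): the state, without advancing time (a new reading comes with each control period).
- viewer.get_image(name): name is "side" or "top" or "wrist"; returns a dict with "pixels" (420x560x3 uint8, red, green, blue), "mtx" (3x3 intrinsics, pixels), "camera_from_world" (4x4, takes a point from world to camera coordinates); the wrist camera has in their place "hand_eye" (4x4, takes a point from camera to tool coordinates, whose origin is the TCP and whose axes are the tool frame's). Camera axes: x right, y up, looking along -z (the intrinsics and any distortion apply to the point x, -y, -z); pixel columns grow to the right and rows downward; lengths in m; the calibration is good to about 2 mm. The wrist camera is an equidistant fisheye: a pixel r from the principal point sees the ray r / f radians off the axis. A picture is of the moment at which its call begins: read the wrist's pose just before it. There is no depth.
- ticket.hand_in(): hands the job in, once; it reports no verdict.
Trained networks look in the newest picture that a camera, given by its name, has taken for a name from the list of things; names that differ only in an ending like _2 or _b are one class to them, and where a whole thing is asked for, a point or a joint stands for the part that bears it (a point fixed in the world has none). Each returns a list of dicts, best first, with "score" (0 to 1); they miss things now and then, are a little off and sometimes report something else, mostly with a low value. They report only what shows in the picture. A call takes as long as a camera call.
- finder.spot_in(camera, name): "location" ([x, y, z] in m, in world coordinates, good to about 4 mm: the middle of the surface that is visible of it).
The state is a dict: "time": time; "joint_positions": joint angles; "dq": joint speeds; "joint_efforts": joint torques, N m; "eef_pos": TCP position; "tool_rot": TCP orientation; "wrist_force": force on the tool from outside, world axes, zero at the start; "wrist_torque": the same for the moment, N m; "grip_width": finger opening in m.
Only numpy, scipy, OpenCV 4.12 (cv2) and the standard library are available. Lean on these libraries where they do the work, as an engineer would, in place of code of your own. Each camera call takes 0.05 s, during which the arm holds its last target.

## Working session

There is one attempt and no reset: what is moved stays moved. The work goes in short steps, Python scripts to look and compute and a tool call to move; the robot and the scene stay as the last step left them, time stands still between calls to the robot, and variables do not carry over. Pictures are saved under pics/ and viewed, and the job is handed in when it is done.

Besides the shell and the picture viewer there is one more tool, called after "Emit:" as name(argument=value, ...), one argument or row to a line, values as JSON. play_rows: Moves the arm, as the interface text tells. Shifts and turns lie within -1 to 1; 1 stands for 100 mm of shift or 180 degrees of turn. Its arguments: {"type":"object","properties":{"series":{"type":"array","items":{"type":"array","items":{"type":"array","items":{"type":"number","minimum":-1,"maximum":1}}}},"claw":{"type":"number"},"squeeze":{"type":"number"}},"required":["series"]}

```bash
mkdir -p pics; python3 - <<'E'
from cell import readout, viewer, finder, r
import cv2
s=readout.state(); print(s, r.grip_point_offset)
for c in ["side","top","wrist"]:
    im=viewer.get_image(c); cv2.imwrite(f"pics/{c}0.png",im["pixels"][:,:,::-1])
    print(c,im["mtx"],im.get("camera_from_world",im.get("hand_eye")))
    if c!="wrist":
        for n in ["tank","filler_neck","cap","drip_tray","bushing","funnel","solvent_bottle","grease_tin","cap_top"]:
            try:
                print(c,n,[( [round(float(v),3) for v in d["location"]],round(d["score"],2)) for d in finder.spot_in(c,n)[:2]])
            except Exception as e: print(n,e)
E
```

```text
{'time': 0.0, 'joint_positions': array([ 1.03819228,  0.6293073 ,  0.03846373,  1.51832872, -0.02700204,
        0.99627871, -0.0200166 ]), 'dq': array([ 1.56354917e-04,  4.74895203e-05,  1.49229357e-05, -5.06130369e-04,
       -5.63070778e-04,  1.20537110e-03, -1.01443009e-03]), 'joint_efforts': array([-1.49756605e-03, -5.49720562e+01,  1.14328690e+00, -1.86629891e+01,
       -5.22063277e-02,  2.35611806e-02,  1.76912986e-04]), 'eef_pos': array([ 0.29222092, -0.57982277,  0.16939229]), 'tool_rot': array([ 8.51470092e-01, -5.24402393e-01, -7.76070106e-04, -4.59203625e-04]), 'wrist_force': array([-0.46866814,  0.34297957,  0.05712024]), 'wrist_torque': array([-0.04951897,  0.04329557, -0.02718272]), 'grip_width': 0.09418324464614494} 0.0188
side [[385.54667829   0.         281.61674184]
 [  0.         385.54667829 203.29260673]
 [  0.           0.           1.        ]] [[ 0.19296801 -0.98114537  0.01082221 -0.1059105 ]
 [ 0.77670431  0.15948045  0.60934096 -0.51379979]
 [-0.59957799 -0.10917765  0.79283446 -1.20179001]
 [ 0.          0.          0.          1.        ]]
side tank [([
[... 1006 characters left out ...]
28, 0.225], 0.85)]
top drip_tray [([0.605, -0.236, 0.002], 0.75)]
top bushing []
top funnel [([0.604, -0.242, 0.005], 0.74), ([0.667, -0.008, 0.025], 0.57)]
top solvent_bottle [([0.673, 0.47, 0.133], 0.81)]
top grease_tin [([0.484, -0.475, 0.054], 0.61)]
top cap_top [([0.583, 0.224, 0.226], 0.72)]
wrist [[325.1922621    0.         277.66135322]
 [  0.         325.1922621  206.13430684]
 [  0.           0.           1.        ]] [[ 9.99999697e-01  1.82584797e-05 -7.78467117e-04  3.83022095e-04]
 [-1.72507905e-04 -9.69688882e-01 -2.44342880e-01 -7.19445036e-02]
 [-7.59332238e-04  2.44342940e-01 -9.69688585e-01 -2.15010251e-01]
 [ 0.00000000e+00  0.00000000e+00  0.00000000e+00  1.00000000e+00]]
```

View pics/side0.png

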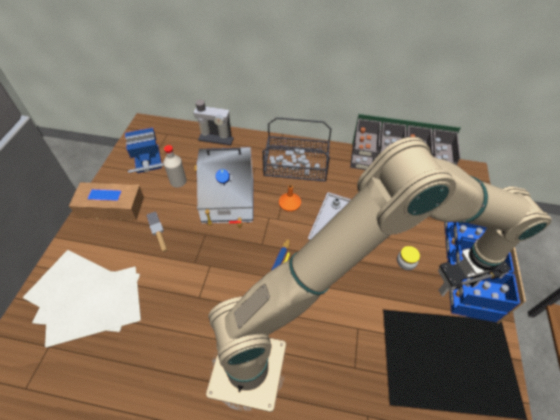

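View pics/top0.png

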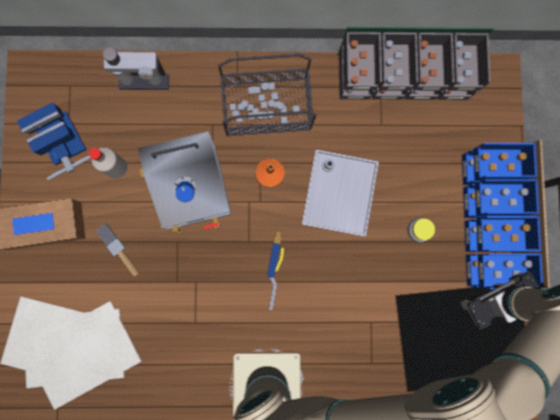

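```bash
python3 - <<'E'
import cv2
i=cv2.imread("pics/top0.png")
cv2.imwrite("pics/t_tank.png",cv2.resize(i[120:245,125:245],None,fx=5,fy=4.8,interpolation=cv2.INTER_CUBIC))
cv2.imwrite("pics/t_tray.png",cv2.resize(i[140:245,250:390],None,fx=5,fy=5,interpolation=cv2.INTER_CUBIC))
i=cv2.imread("pics/side0.png")
cv2.imwrite("pics/s_tank.png",cv2.resize(i[130:240,180:300],None,fx=5,fy=5,interpolation=cv2.INTER_CUBIC))
E
```

```text
(no output)
```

View pics/t_tank.png

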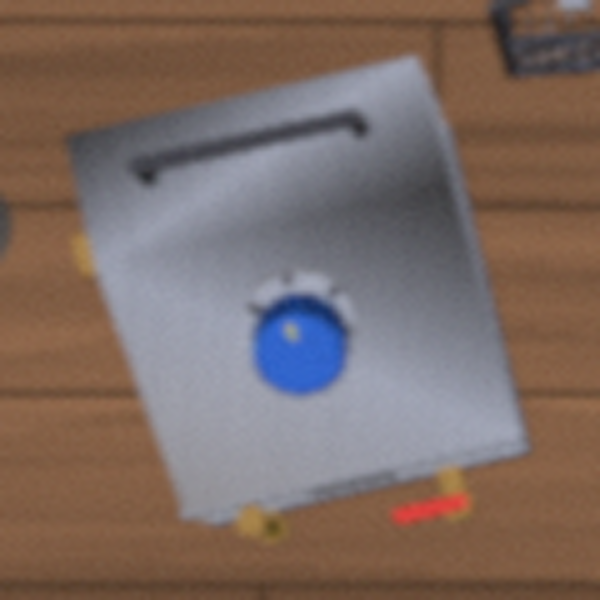

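View pics/t_tray.png

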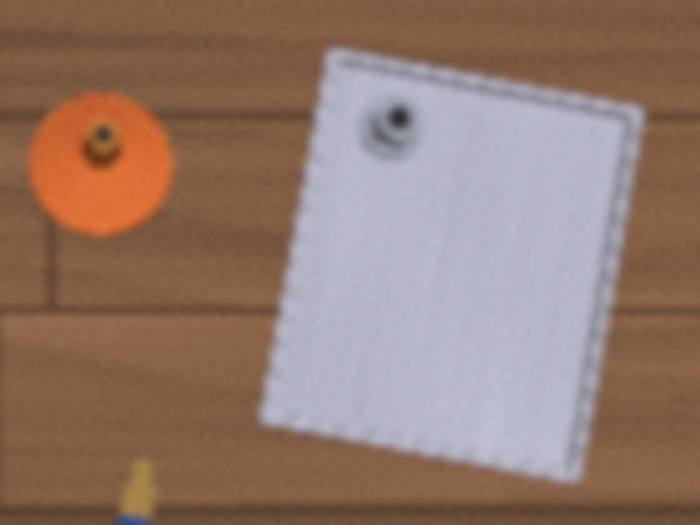

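View pics/s_tank.png

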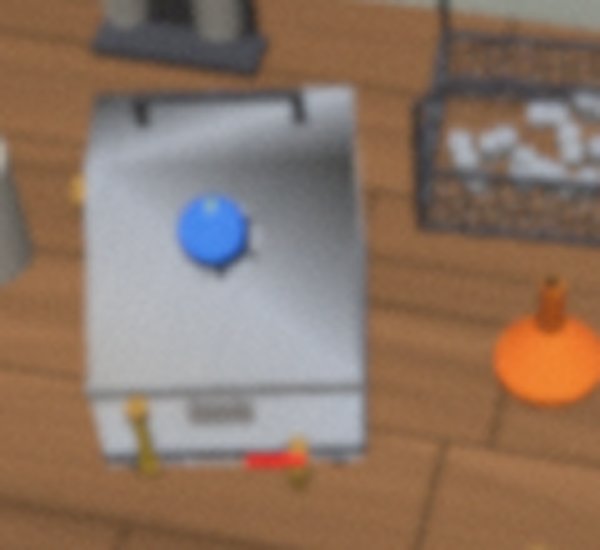

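```bash
cat > h.py <<'E'
import numpy as np
from scipy.spatial.transform import Rotation as R
from scipy.optimize import least_squares
C={}
C["side"]=(np.array([[385.54667829,0,281.61674184],[0,385.54667829,203.29260673],[0,0,1]]),np.array([[ 0.19296801,-0.98114537,0.01082221,-0.1059105 ],[ 0.77670431,0.15948045,0.60934096,-0.51379979],[-0.59957799,-0.10917765,0.79283446,-1.20179001],[0,0,0,1]]))
C["top"]=(np.array([[463.93232775,0,269.88052516],[0,463.93232775,217.48365713],[0,0,1]]),np.array([[-2.51095935e-03,-9.99807006e-01,1.94844815e-02,-9.42299962e-03],[9.96116271e-01,-7.85866116e-04,8.80440680e-02,-5.20929067e-01],[-8.80117638e-02,1.96298841e-02,9.95926000e-01,-1.43984325e+00],[0,0,0,1]]))
def proj(c,p):
    K,T=C[c]; q=T[:3,:3]@p+T[:3,3]; q=np.array([q[0],-q[1],-q[2]])
    u=K@q; return u[:2]/u[2]
def place(x,y,yaw,p):
    return R.from_euler("z",yaw).apply(p)+np.array([x,y,0])
E
python3 - <<'E'
from h import *
T=lambda u,v:(125+u/5,120+v/4.8)
S=lambda u,v:(180+u/5,130+v/5)
Y=lambda u,v:(250+u/5,140+v/5)
obs=[("top",T(68,135),(.11,.1,.208)),("top",T(418,55),(.11,-.1,.208)),("top",T(183,518),(-.11,.1,.12)),("top",T(530,452),(-.11,-.1,.12)),
("side",S(97,95),(.11,.1,.208)),("side",S(353,88),(.11,-.1,.208)),("side",S(90,390),(-.11,.1,.12)),("side",S(365,383),(-.11,-.1,.12))]
a=.5585
def f(p,full=False):
    e=[proj(c,place(*p[:3],np.array(P)))-np.array(o) for c,o,P in obs]
    n=np.array([-.11+p[3]*np.cos(a),p[4],.12+p[3]*np.sin(a)]); z=np.array([-np.sin(a),0,np.cos(a)])
    ct=place(*p[:3],n+z*.057)
    e+=[proj("top",ct)-np.array(T(300,356)),proj("side",ct)-np.array(S(213,231))]
    return (np.array(e),ct,place(*p[:3],n),place(0,0,p[2],z)) if full else np.ravel(e)
s=least_squares(f,[.61,.23,.2,.09,0]); print(s.x); 
for q in f(s.x,True): print(np.round(q,4))
tr=[("top",Y(330,47),(.12,.1,.017)),("top",Y(645,110),(.12,-.1,.017)),("top",Y(262,425),(-.12,.1,.017)),("top",Y(580,483),(-.12,-.1,.017))]
g=lambda p:np.ravel([proj(c,place(*p,np.array(P)))-np.array(o) for c,o,P in tr])
t=least_squares(g,[.6,-.2,0]);print(t.x,t.fun)
E
```

```text
[0.61245156 0.23335868 0.2351099  0.10914077 0.00105091]
[[ 0.3228  0.675 ]
 [ 0.7532  1.0795]
 [ 1.1795 -0.0747]
 [-1.5317 -2.2135]
 [-0.1116 -0.0456]
 [ 0.4212  0.2687]
 [-0.2342  0.0211]
 [-1.1844  0.0113]
 [ 0.3149  0.3119]
 [-0.3227 -0.4827]]
[0.5659 0.2233 0.2262]
[0.5952 0.2303 0.1778]
[-0.5153 -0.1234  0.8481]
[ 0.59969138 -0.23725402 -0.18990301] [ 0.78451747  1.41566908 -1.11997521  0.48941293  0.95986576 -1.02421307
 -0.6405629  -0.80517217]
```

```bash
cat >> h.py <<'E'
axis=np.array([-0.5153,-0.1234,0.8481]); captop=np.array([.5659,.2233,.2262])
def tilt(ang=0.0, ax=None):
    "tool orientation on the cap axis; ang = turn about tool z from neutral"
    z=-(axis if ax is None else ax); h=np.array([axis[0],axis[1],0])*-1; h/=np.linalg.norm(h)
    z=z/np.linalg.norm(z)
    x=h-z*(h@z); x/=np.linalg.norm(x)
    return R.from_matrix(np.stack([x,np.cross(z,x),z],1))*R.from_rotvec([0,0,ang])
def seq(p,q,wps,rows=5):
    "print call rows to pass through waypoints (pos,Rot)"
    from scipy.spatial.transform import Slerp
    for wp,wq in wps:
        n=1
        dl=np.abs(q.inv().apply(wp-p)).max(); an=(q.inv()*wq).magnitude()
        n=max(1,int(np.ceil(max(dl/.098,an/np.radians(7.0*rows)))))
        sl=Slerp([0,1],R.concatenate([q,wq])); P0=p.copy()
        for k in range(1,n+1):
            tq=sl(k/n); tp=P0+(wp-P0)*k/n
            d=np.r_[q.inv().apply(tp-p)/.1,(q.inv()*tq).as_rotvec()/np.pi].round(3)
            print(d.tolist(), tp.round(3))
            p=p+q.apply(d[:3]*.1); q=q*R.from_rotvec(d[3:]*np.pi)
    return p,q
def now():
    from cell import readout
    s=readout.state(); return s,np.array(s["eef_pos"]),R.from_quat(s["tool_rot"])
E
python3 - <<'E'
from h import *
s,p,q=now()
m=R.from_matrix(np.stack([[0.94,-.34,0],[-.34,-.94,0],[0,0,-1]],1).astype(float))
w=[(np.array([.36,-.52,.30]),q),(np.array([.50,-.15,.38]),m),(captop+.10*axis,tilt(0))]
seq(p,q,w)
print(tilt(0).as_matrix())
E
```

```text
[-0.118, -0.437, -0.649, 0.0, 0.0, 0.0] [ 0.326 -0.55   0.235]
[-0.118, -0.437, -0.648, 0.0, 0.0, 0.0] [ 0.36 -0.52  0.3 ]
[-0.891, -0.972, -0.267, -0.0, 0.0, -0.08] [ 0.407 -0.397  0.327]
[-0.622, -1.163, -0.266, -0.0, 0.0, -0.081] [ 0.453 -0.273  0.353]
[-0.309, -1.282, -0.267, -0.0, 0.0, -0.08] [ 0.5  -0.15  0.38]
[-0.273, -0.861, 0.172, 0.013, 0.043, -0.045] [ 0.504 -0.06   0.363]
[-0.173, -0.885, 0.179, 0.013, 0.043, -0.045] [0.507 0.03  0.345]
[-0.072, -0.895, 0.197, 0.013, 0.043, -0.045] [0.511 0.121 0.328]
[0.026, -0.89, 0.232, 0.013, 0.044, -0.045] [0.514 0.211 0.311]
[[ 8.24765823e-01  2.32887547e-01  5.15290916e-01]
 [ 1.97508447e-01 -9.72503671e-01  1.23397825e-01]
 [ 5.29860124e-01 -2.77555756e-17 -8.48085048e-01]]
```

Emit:
play_rows(
  series=[
    [[-0.1, -0.35, -0.35, 0, 0, 0], [-0.2, -0.6, -0.7, 0, 0, 0], [-0.24, -0.87, -1, 0, 0, 0], [-0.24, -0.87, -1, 0, 0, 0]],
  ],
  claw=-1,
)

```text
time: 1.38
eef_pos: [0.3663, -0.5182, 0.2758]
tool_rot: [0.853, -0.522, 0.005, -0.0]
wrist_force: [1.6, -0.1, 0.4]
grip_width: 0.0939
```

Emit:
play_rows(
  series=[
    [[-0.3, -0.3, -0.1, 0, 0, -0.02], [-0.6, -0.65, -0.2, 0, 0, -0.05], [-0.89, -0.97, -0.3, 0, 0, -0.08]],
  ],
)

```text
time: 1.63
eef_pos: [0.4023, -0.4048, 0.298]
tool_rot: [0.911, -0.412, -0.0, 0.0]
wrist_force: [-0.5, 0.5, 0.8]
grip_width: 0.0939
```

Emit:
play_rows(
  series=[
    [[-0.2, -0.35, -0.1, 0, 0, -0.02], [-0.4, -0.7, -0.2, 0, 0, -0.05], [-0.6, -1, -0.3, 0, 0, -0.08]],
  ],
)

```text
time: 1.88
eef_pos: [0.4389, -0.2925, 0.3284]
tool_rot: [0.956, -0.293, 0.0, -0.0]
wrist_force: [0.9, -0.2, -0.1]
grip_width: 0.094
```

```bash
python3 - <<'E'
from h import *
s,p,q=now(); print(p,s["time"],s["joint_positions"].round(3))
m=R.from_matrix(np.stack([[0.98,-.2,0],[-.2,-.98,0],[0,0,-1]],1).astype(float))
w=[(np.array([.50,-.05,.40]),m),(captop+.10*axis,tilt(0))]
seq(p,q,w)
E
```

```text
[ 0.43892983 -0.29247154  0.32835469] 1.8833 [ 0.63   0.307 -0.131  1.612  0.042  1.225 -0.105]
[-0.285, -0.783, -0.239, -0.0, -0.0, -0.042] [ 0.459 -0.212  0.352]
[-0.179, -0.814, -0.238, -0.0, -0.0, -0.042] [ 0.48  -0.131  0.376]
[-0.071, -0.831, -0.239, -0.0, -0.0, -0.042] [ 0.5  -0.05  0.4 ]
[-0.126, -0.862, 0.297, 0.013, 0.058, -0.045] [0.505 0.037 0.37 ]
[-0.059, -0.862, 0.315, 0.013, 0.059, -0.045] [0.51  0.124 0.341]
[0.001, -0.854, 0.346, 0.013, 0.058, -0.045] [0.514 0.211 0.311]
```

Emit:
play_rows(
  series=[
    [[-0.1, -0.3, -0.1, 0, 0, -0.02], [-0.2, -0.6, -0.2, 0, 0, -0.03], [-0.28, -0.78, -0.24, 0, 0, -0.04]],
  ],
)

```text
time: 2.13
eef_pos: [0.4609, -0.2115, 0.3533]
tool_rot: [0.972, -0.233, 0.001, -0.0]
wrist_force: [0.7, -0.3, 0.8]
grip_width: 0.0941
```

Emit:
play_rows(
  series=[
    [[-0.05, -0.3, -0.1, 0, 0, -0.02], [-0.12, -0.6, -0.2, 0, 0, -0.03], [-0.18, -0.8, -0.24, 0, 0, -0.04]],
  ],
)

```text
time: 2.38
eef_pos: [0.4809, -0.1332, 0.3769]
tool_rot: [0.985, -0.172, 0.001, -0.0]
wrist_force: [-0.5, -0.4, -0.0]
grip_width: 0.094
```

Emit:
play_rows(
  series=[
    [[-0.03, -0.3, -0.1, 0, 0, -0.02], [-0.06, -0.6, -0.2, 0, 0, -0.03], [-0.08, -0.8, -0.24, 0, 0, -0.04]],
  ],
)

```text
time: 2.63
eef_pos: [0.5006, -0.0552, 0.4009]
tool_rot: [0.994, -0.11, 0.001, -0.0]
wrist_force: [0.3, 1.0, -0.8]
grip_width: 0.0939
```

Emit:
play_rows(
  series=[
    [[-0.03, -0.3, 0.1, 0, 0.02, -0.02], [-0.08, -0.6, 0.2, 0.01, 0.04, -0.03], [-0.12, -0.8, 0.3, 0.013, 0.058, -0.045], [-0.12, -0.8, 0.3, 0.013, 0.058, -0.045]],
  ],
)

```text
time: 2.97
eef_pos: [0.5014, 0.027, 0.3675]
tool_rot: [0.995, -0.037, 0.091, -0.01]
wrist_force: [-1.0, 0.3, -0.9]
grip_width: 0.0941
```

```bash
python3 - <<'E'
from h import *
s,p,q=now(); print(p,s["time"],s["joint_positions"].round(3))
w=[(captop+.10*axis,tilt(0))]
seq(p,q,w)
E
```

```text
[0.50139607 0.02695995 0.36749412] 2.9667 [ 0.23   0.128 -0.397  1.768  0.073  1.074 -0.263]
[-0.057, -0.914, 0.302, 0.014, 0.059, -0.047] [0.508 0.119 0.339]
[0.019, -0.903, 0.339, 0.014, 0.059, -0.048] [0.514 0.211 0.311]
```

Emit:
play_rows(
  series=[
    [[-0.02, -0.3, 0.1, 0, 0.02, -0.02], [-0.04, -0.6, 0.2, 0.01, 0.04, -0.03], [-0.06, -0.9, 0.3, 0.014, 0.058, -0.045], [-0.06, -0.9, 0.3, 0.014, 0.058, -0.045]],
  ],
)

```text
time: 3.3
eef_pos: [0.509, 0.1173, 0.3394]
tool_rot: [0.982, 0.034, 0.183, -0.022]
wrist_force: [-0.6, 0.5, -0.6]
grip_width: 0.0941
```

Emit:
play_rows(
  series=[
    [[0, -0.3, 0.1, 0, 0.02, -0.02], [0.01, -0.6, 0.2, 0.01, 0.04, -0.03], [0.02, -0.9, 0.33, 0.014, 0.06, -0.048], [0.02, -0.9, 0.33, 0.014, 0.06, -0.048], [0.02, -0.9, 0.33, 0.014, 0.06, -0.048]],
  ],
)

```text
time: 3.72
eef_pos: [0.5198, 0.2053, 0.3134]
tool_rot: [0.955, 0.107, 0.275, -0.031]
wrist_force: [0.1, -0.6, 0.0]
grip_width: 0.0943
```

```bash
python3 - <<'E'
from h import *
from cell import viewer, finder
import cv2
s,p,q=now(); print(p,s["time"],s["joint_positions"].round(3))
print(R.from_matrix(tilt(0).as_matrix()).inv().__mul__(q).as_rotvec())
seq(p,q,[(captop+.10*axis,tilt(0))])
im=viewer.get_image("wrist"); cv2.imwrite("pics/w1.png",im["pixels"][:,:,::-1])
print(finder.spot_in("wrist","cap_top")[:2],finder.spot_in("wrist","cap")[:2])
E
```

```text
[0.51982651 0.2053139  0.31341693] 3.7167 [-0.078  0.089 -0.514  2.143  0.554  0.445 -0.801]
[-0.00514916  0.00206743  0.0097354 ]
[-0.047, -0.067, -0.001, 0.002, -0.001, -0.003] [0.514 0.211 0.311]
[{'location': [0.5694, 0.2224, 0.2256], 'score': 0.76}] [{'location': [0.5668, 0.2269, 0.2255], 'score': 0.94}]
```

View pics/w1.png

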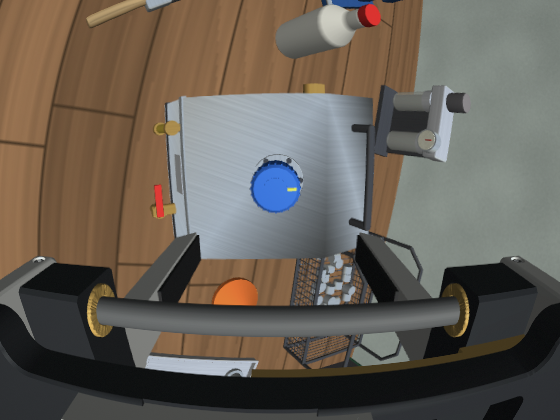

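```bash
python3 - <<'E'
import cv2
i=cv2.imread("pics/w1.png")
cv2.imwrite("pics/w1b.png",cv2.resize(i[80:270,155:385],None,fx=3,fy=3,interpolation=cv2.INTER_CUBIC))
E
```

```text
(no output)
```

View pics/w1b.png

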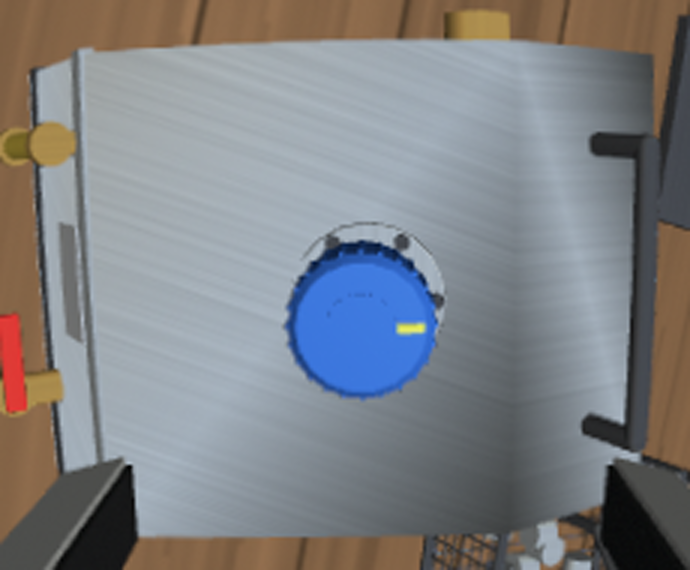

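```bash
cat > fit.py <<'E'
from h import *
HE=np.array([[9.99999697e-01,1.82584797e-05,-7.78467117e-04,3.83022095e-04],[-1.72507905e-04,-9.69688882e-01,-2.44342880e-01,-7.19445036e-02],[-7.59332238e-04,2.44342940e-01,-9.69688585e-01,-2.15010251e-01],[0,0,0,1]])
def wproj(P,p,q):
    t=q.inv().apply(P-p); c=HE[:3,:3].T@(t-HE[:3,3]); d=np.array([c[0],-c[1],-c[2]])
    th=np.arctan2(np.hypot(d[0],d[1]),d[2]); u=d[:2]/np.hypot(d[0],d[1])*th*325.1922621
    return u+np.array([277.66135322,206.13430684])
E
python3 - <<'E'
from fit import *
s,p,q=now()
T=lambda u,v:(125+u/5,120+v/4.8)
S=lambda u,v:(180+u/5,130+v/5)
W=lambda u,v:(155+u/3,80+v/3)
a=.5585
pr={"top":lambda P:proj("top",P),"side":lambda P:proj("side",P),"w":lambda P:wproj(P,p,q)}
obs=[("top",T(68,135),(.11,.1,.208)),("top",T(418,55),(.11,-.1,.208)),("top",T(183,518),(-.11,.1,.12)),("top",T(530,452),(-.11,-.1,.12)),
("side",S(97,95),(.11,.1,.208)),("side",S(353,88),(.11,-.1,.208)),("side",S(90,390),(-.11,.1,.12)),("side",S(365,383),(-.11,-.1,.12)),
("w",W(655,55),(.11,.1,.208)),("w",W(85,50),(-.11,.1,.12))]
def f(x,full=False):
    e=[(pr[c](place(*x[:3],np.array(P)))-np.array(o))*(.5 if c!="w" else 1) for c,o,P in obs]
    n=np.array([-.11+x[3]*np.cos(a),x[4],.12+x[3]*np.sin(a)]); z=np.array([-np.sin(a),0,np.cos(a)])
    ct=place(*x[:3],n+z*.057); fl=place(*x[:3],n+z*.005)
    e+=[proj("top",ct)-np.array(T(300,356)),proj("side",ct)-np.array(S(213,231)),2*(pr["w"](ct)-np.array(W(361,323))),2*(pr["w"](fl)-np.array(W(368,299)))]
    return (np.array(e),ct,place(*x[:3],n),place(0,0,x[2],z)) if full else np.ravel(e)
s_=least_squares(f,[.61,.23,.2,.09,0],loss="soft_l1"); print(s_.x); 
for v in f(s_.x,True): print(np.round(v,4).tolist())
E
```

```text
[ 6.20009176e-01  2.36508562e-01  2.22472600e-01  1.08451237e-01
 -6.87027616e-05]
[[-0.1791, -1.2754], [0.1163, -0.6266], [-0.2066, -1.4815], [-1.4783, -2.1228], [0.0635, -0.8719], [0.2272, -0.4813], [-0.3652, -0.9856], [-0.9488, -0.7142], [-2.4003, 0.5243], [-0.497, -0.2237], [-0.5576, -2.2644], [-0.4223, -1.9674], [0.6448, 0.5495], [-3.9498, -0.4778]]
[0.573, 0.2258, 0.2258]
[0.6024, 0.2325, 0.1775]
[-0.5169, -0.1169, 0.8481]
```

```bash
python3 - <<'E'
from h import *
from cell import viewer, finder
import cv2
s,p,q=now(); print(p,q.as_quat(),s["time"],s["joint_positions"].round(3), abs(s["dq"]).max())
im=viewer.get_image("wrist"); i=im["pixels"][:,:,::-1]; cv2.imwrite("pics/w2.png",i)
print([ (d["location"],d["score"]) for n in("cap_top","cap","filler_neck") for d in finder.spot_in("wrist",n)[:1]])
cv2.imwrite("pics/w2b.png",cv2.resize(i[80:270,155:385],None,fx=3,fy=3,interpolation=cv2.INTER_CUBIC))
E
```

```text
[0.52172626 0.20381847 0.31519228] [ 0.95493565  0.10455817  0.27600533 -0.03140938] 3.8667 [-0.075  0.088 -0.513  2.14   0.551  0.446 -0.799] 0.008885466991904116
[([0.5679, 0.2218, 0.2208], 0.65), ([0.5658, 0.2289, 0.2258], 0.8)]
```

View pics/w2b.png

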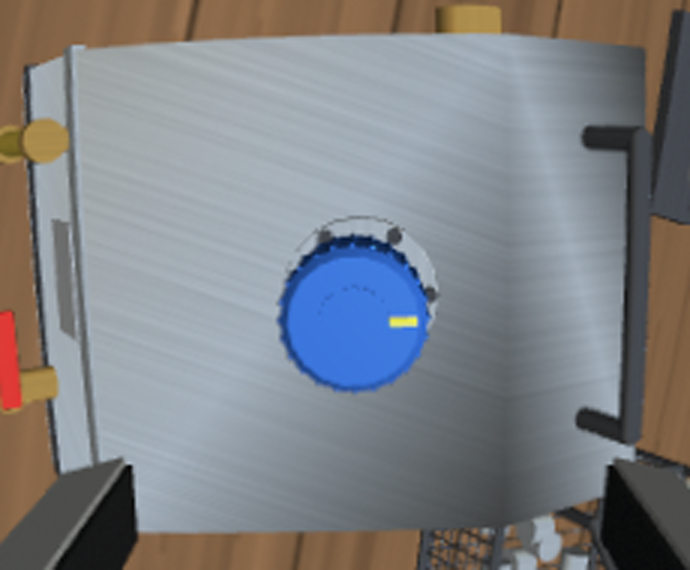

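```bash
cat > fit2.py <<'E'
from fit import *
T=lambda u,v:(125+u/5,120+v/4.8)
S=lambda u,v:(180+u/5,130+v/5)
W=lambda u,v:(155+u/3,80+v/3)
a=.5585
p=np.array([0.52172626,0.20381847,0.31519228]);q=R.from_quat([0.95493565,0.10455817,0.27600533,-0.03140938])
pr={"top":lambda P:proj("top",P),"side":lambda P:proj("side",P),"w":lambda P:wproj(P,p,q)}
obs=[("top",T(68,135),(.11,.1,.208)),("top",T(418,55),(.11,-.1,.208)),("top",T(183,518),(-.11,.1,.12)),("top",T(530,452),(-.11,-.1,.12)),
("side",S(97,95),(.11,.1,.208)),("side",S(353,88),(.11,-.1,.208)),("side",S(90,390),(-.11,.1,.12)),("side",S(365,383),(-.11,-.1,.12)),
("w",W(645,47),(.11,.1,.208)),("w",W(72,47),(-.11,.1,.12))]
def f(x,full=False):
    e=[(pr[c](place(*x[:3],np.array(P)))-np.array(o))*(.5 if c!="w" else 1) for c,o,P in obs]
    n=np.array([-.11+x[3]*np.cos(a),x[4],.12+x[3]*np.sin(a)]); z=np.array([-np.sin(a),0,np.cos(a)])
    ct=place(*x[:3],n+z*.057); fl=place(*x[:3],n+z*.005)
    e+=[proj("top",ct)-np.array(T(300,356)),proj("side",ct)-np.array(S(213,231)),2*(pr["w"](ct)-np.array(W(354,316))),2*(pr["w"](fl)-np.array(W(361,293)))]
    return (np.array(e),ct,place(*x[:3],n),place(0,0,x[2],z)) if full else np.ravel(e)
s_=least_squares(f,[.61,.23,.2,.09,0],loss="soft_l1"); print(s_.x); 
for v in f(s_.x,True): print(np.round(v,4).tolist())
E
python3 fit2.py
```

```text
[0.61568553 0.23746757 0.23024498 0.10956849 0.00098947]
[[-0.4936, -0.3425], [-0.2429, 0.0318], [-0.2134, -0.6478], [-1.5325, -1.5523], [-0.3541, -0.4332], [-0.1342, -0.1854], [-0.5723, -0.4705], [-1.0967, -0.368], [-1.477, 0.8061], [-0.0523, -0.0221], [-1.2912, -0.9972], [-1.2154, -1.432], [0.6793, 0.956], [-3.2868, -0.638]]
[0.5694, 0.2276, 0.2264]
[0.5988, 0.2345, 0.1781]
[-0.5159, -0.1209, 0.8481]
```

Emit:
play_rows(
  series=[
    [[0, 0, 0, 0, 0, 0.04], [0, 0, 0, 0, 0, 0.08], [0, 0, 0, 0, 0, 0.12], [0, 0, 0, 0, 0, 0.16], [0, 0, 0, 0, 0, 0.19]],
  ],
)

```text
time: 4.48
eef_pos: [0.521, 0.2047, 0.3151]
tool_rot: [0.943, -0.183, 0.254, -0.112]
wrist_force: [0.3, -0.9, 0.4]
grip_width: 0.0941
```

```bash
python3 - <<'E'
from h import *
s,p,q=now(); print(p,s["time"],s["joint_positions"].round(3))
print((tilt(0).inv()*q).as_rotvec())
E
```

```text
[0.52096844 0.20469075 0.31510302] 4.4833 [-0.143  0.083 -0.44   2.143  0.533  0.44  -1.385]
[-0.00387317  0.00650308  0.61646381]
```

```bash
sed -i 's/^axis=.*/axis=np.array([-.516,-.121,.848]); captop=np.array([.569,.2265,.226])/' h.py; python3 - <<'E'
from h import *
s,p,q=now()
seq(p,q,[(captop+.08*axis,tilt(1.9)),(captop-.032*axis,tilt(1.9))])
E
```

```text
[-0.029, -0.022, 0.076, -0.0, -0.0, 0.137] [0.523 0.209 0.308]
[-0.036, -0.007, 0.077, -0.001, -0.001, 0.136] [0.525 0.213 0.301]
[-0.035, 0.008, 0.076, -0.0, -0.0, 0.137] [0.528 0.217 0.294]
[-0.0, 0.0, 0.56, -0.0, -0.0, -0.0] [0.557 0.224 0.246]
[-0.001, 0.001, 0.56, -0.0, -0.0, -0.0] [0.586 0.23  0.199]
```

Emit:
play_rows(
  series=[
    [[0, 0, 0, 0, 0, 0.035], [-0.01, -0.01, 0.03, 0, 0, 0.07], [-0.02, -0.02, 0.05, 0, 0, 0.105], [-0.03, -0.02, 0.076, 0, 0, 0.137]],
  ],
)

```text
time: 4.82
eef_pos: [0.5232, 0.2089, 0.3081]
tool_rot: [0.882, -0.38, 0.225, -0.164]
wrist_force: [-0.0, 0.6, 0.8]
grip_width: 0.0941
```

Emit:
play_rows(
  series=[
    [[0, 0, 0, 0, 0, 0.035], [-0.01, 0, 0.03, 0, 0, 0.07], [-0.02, -0.01, 0.05, 0, 0, 0.105], [-0.036, -0.007, 0.077, 0, 0, 0.137]],
  ],
)

```text
time: 5.15
eef_pos: [0.5256, 0.2128, 0.3009]
tool_rot: [0.781, -0.559, 0.184, -0.208]
wrist_force: [-0.1, -0.5, -0.2]
grip_width: 0.0939
```

Emit:
play_rows(
  series=[
    [[0, 0, 0, 0, 0, 0.035], [-0.01, 0, 0.03, 0, 0, 0.07], [-0.02, 0.01, 0.05, 0, 0, 0.105], [-0.036, 0.01, 0.077, 0, 0, 0.137], [-0.036, 0.01, 0.077, 0, 0, 0.137]],
  ],
)

```text
time: 5.57
eef_pos: [0.5272, 0.2169, 0.293]
tool_rot: [-0.645, 0.712, -0.136, 0.242]
wrist_force: [-0.5, -0.9, 0.9]
grip_width: 0.0939
```

```bash
python3 - <<'E'
from h import *
from cell import viewer,finder
import cv2
s,p,q=now(); print(p,s["time"],s["joint_positions"].round(3),abs(s["dq"]).max())
print((tilt(0).inv()*q).as_rotvec())
im=viewer.get_image("wrist"); i=im["pixels"][:,:,::-1]; cv2.imwrite("pics/w3.png",i)
print([ (d["location"],d["score"]) for n in("cap_top","cap","filler_neck") for d in finder.spot_in("wrist",n)[:1]])
seq(p,q,[(captop-.032*axis,tilt(1.9))])
E
```

```text
[0.52720462 0.21691676 0.29304103] 5.5667 [-0.362  0.124 -0.235  2.164  0.612  0.388 -2.773] 0.17456911814984197
[1.89090097e-03 5.59546147e-03 1.89966372e+00]
[([0.5732, 0.2224, 0.2215], 0.82), ([0.5716, 0.2271, 0.2287], 0.75), ([0.6165, 0.2314, 0.1921], 0.93)]
[-0.001, -0.002, 0.558, -0.001, -0.0, 0.0] [0.556 0.224 0.246]
[-0.001, -0.003, 0.558, -0.001, -0.0, 0.0] [0.586 0.23  0.199]
```

View pics/w3.png

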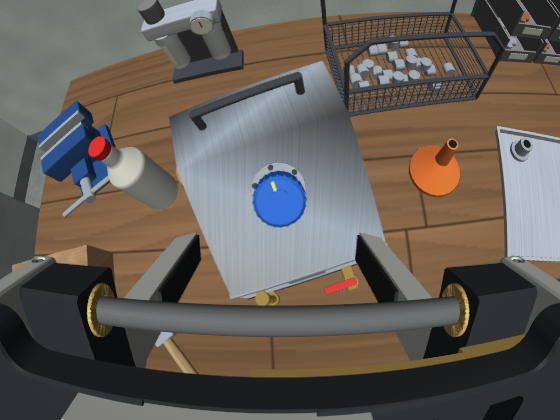

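```bash
python3 - <<'E'
from fit import *
import cv2
p=np.array([0.52720462,0.21691676,0.29304103]);q=R.from_quat([-0.645,0.712,-0.136,0.242])
q=tilt(1.9)
i=cv2.imread("pics/w3.png")
z=cv2.resize(i[140:250,220:340],None,fx=5,fy=5,interpolation=cv2.INTER_CUBIC)
def dr(c,rad,col):
    e1=np.cross(axis,[0,0,1.]);e1/=np.linalg.norm(e1);e2=np.cross(axis,e1)
    for t in np.linspace(0,2*np.pi,60):
        u=wproj(c+rad*(np.cos(t)*e1+np.sin(t)*e2),p,q); cv2.circle(z,tuple(int(v) for v in (u-[220,140])*5),1,col,-1)
dr(captop,.026,(0,0,255)); dr(captop-.052*axis,.03,(0,255,0))
cv2.imwrite("pics/w3b.png",z)
print(wproj(captop,p,q))
E
```

```text
[276.92425213 202.86702287]
```

View pics/w3b.png

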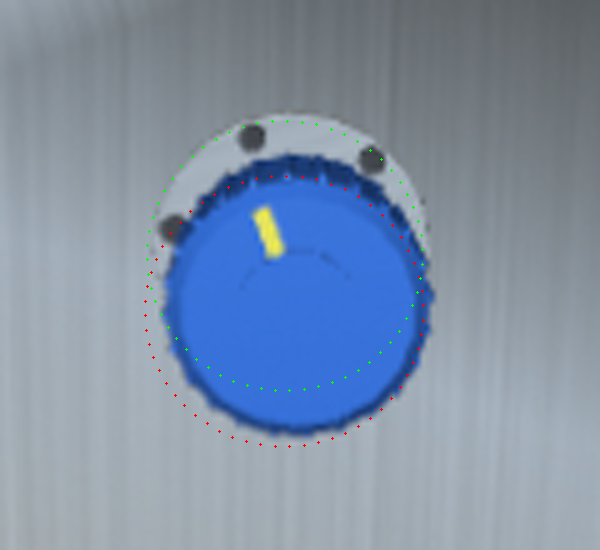

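Emit:
play_rows(
  series=[
    [[0.01, -0.01, 0.2, 0, 0, 0], [0.01, -0.01, 0.4, 0, 0, 0], [0.01, -0.01, 0.6, 0, 0, 0], [0.01, -0.01, 0.6, 0, 0, 0]],
  ],
)

```text
time: 6.1
eef_pos: [0.5592, 0.2218, 0.24]
tool_rot: [-0.646, 0.711, -0.137, 0.24]
wrist_force: [-0.3, -0.3, -0.2]
grip_width: 0.094
```

```bash
python3 - <<'E'
from fit import *
from cell import viewer
import cv2
s,p,q=now(); print(p,s["time"],s["joint_positions"].round(3),abs(s["dq"]).max(),s["wrist_force"])
i=viewer.get_image("wrist")["pixels"][:,:,::-1].copy()
cv2.imwrite("pics/w4.png",i)
e1=np.cross(axis,[0,0,1.]);e1/=np.linalg.norm(e1);e2=np.cross(axis,e1)
for c,rad,col in((captop,.026,(0,0,255)),(captop-.052*axis,.03,(0,255,0))):
    for t in np.linspace(0,2*np.pi,60):
        u=wproj(c+rad*(np.cos(t)*e1+np.sin(t)*e2),p,q); cv2.circle(i,tuple(int(v) for v in u),0,col,-1)
# tool axis points at grasp depth
cv2.imwrite("pics/w4b.png",cv2.resize(i[150:340,170:390],None,fx=3.5,fy=3.1,interpolation=cv2.INTER_CUBIC))
print((q.inv().apply(captop-p)*1000).round(1))
seq(p,q,[(captop-.032*axis,tilt(1.9))])
E
```

```text
[0.55917255 0.22184089 0.24001206] 6.1 [-0.527  0.249 -0.014  2.183  0.786  0.243 -2.93 ] 0.14383283730414165 [-0.26007907 -0.33075162 -0.24669444]
[-2.8 -0.7 17.5]
[-0.029, -0.007, 0.495, -0.001, -0.002, 0.002] [0.586 0.23  0.199]
```

View pics/w4b.png

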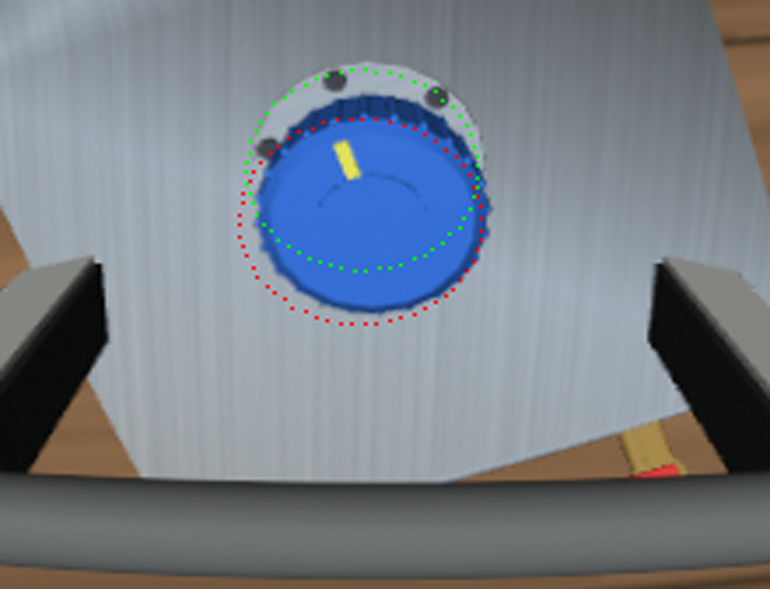

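```bash
cat > kin.py <<'E'
from h import *
import itertools
def fk(j,L,sg):
    # L: d1,a1,d3,a3,d5,a5,a6,d7
    rot=R.identity(); p=np.array([0,0,L[0]])
    def st(ax,an,off):
        nonlocal rot,p
        rot=rot*R.from_euler(ax,an); p=p+rot.apply(off)
    st('z',sg[0]*j[0],[L[1],0,0])
    st('y',j[1],[0,0,0]); st('z',sg[1]*j[2],[L[3],0,L[2]])
    st('y',sg[4]*j[3],[-L[3]+L[8],0,0]) ; st('z',sg[2]*j[4],[L[5],0,L[4]])
    st('y',j[5],[L[6],0,0]); st('z',sg[3]*j[6],[0,0,L[7]])
    return p,rot
D=[([1.03819228,0.6293073,0.03846373,1.51832872,-0.02700204,0.99627871,-0.0200166],[0.29222092,-0.57982277,0.16939229],[8.51470092e-01,-5.24402393e-01,-7.76070106e-04,-4.59203625e-04]),
([.63,.307,-.131,1.612,.042,1.225,-.105],[0.43892983,-0.29247154,0.32835469],[.956,-.293,0,0]),
([.23,.128,-.397,1.768,.073,1.074,-.263],[0.50139607,0.02695995,0.36749412],[.995,-.037,.091,-.01]),
([-0.075,0.088,-0.513,2.14,0.551,0.446,-0.799],[0.52172626,0.20381847,0.31519228],[0.95493565,0.10455817,0.27600533,-0.03140938]),
([-0.143,0.083,-0.44,2.143,0.533,0.44,-1.385],[0.52096844,0.20469075,0.31510302],[.943,-.183,.254,-.112]),
([-0.362,0.124,-0.235,2.164,0.612,0.388,-2.773],[0.52720462,0.21691676,0.29304103],[-.645,.712,-.136,.242]),
([-0.527,0.249,-0.014,2.183,0.786,0.243,-2.93],[0.55917255,0.22184089,0.24001206],[-.646,.711,-.137,.24])]
if __name__=="__main__":
    best=[]
    for sg in itertools.product([1,-1],repeat=4):
        sg=(*sg,1)
        def f(x):
            e=[]
            for j,p,q in D:
                P,Q=fk(j,x[:9],sg); Q=Q*R.from_rotvec(x[9:12]); e+=list(P-p)+list(.3*(Q.inv()*R.from_quat(q)).as_rotvec())
            return np.array(e)
        for z0 in (0,np.pi/2,np.pi,-np.pi/2):
            s=least_squares(f,[.3,0,.4,0,.4,0,0,.3,0,0,0,z0]); best.append((s.cost,sg,s.x.round(4),np.abs(s.fun).max()))
    best.sort(key=lambda b:b[0])
    for b in best[:3]: print(b)
E
python3 kin.py
```

```text
(np.float64(0.0008142411659509768), (-1, -1, -1, -1, 1), array([ 2.9490e-01,  4.4300e-02,  5.4260e-01,  3.4800e-02,  3.4300e-01,
        1.0300e-02,  3.4500e-02,  3.6010e-01,  1.9900e-02, -0.0000e+00,
        2.0000e-04, -3.1417e+00]), np.float64(0.025173675914870908))
(np.float64(0.000814241165950981), (-1, -1, -1, -1, 1), array([ 2.9490e-01,  4.4300e-02,  5.4260e-01,  3.4800e-02,  3.4300e-01,
        1.0300e-02,  3.4500e-02,  3.6010e-01,  1.9900e-02,  0.0000e+00,
       -2.0000e-04,  3.1415e+00]), np.float64(0.02517367547328575))
(np.float64(0.000814241165950981), (-1, -1, -1, -1, 1), array([ 2.9490e-01,  4.4300e-02,  5.4260e-01,  3.4800e-02,  3.4300e-01,
        1.0300e-02,  3.4500e-02,  3.6010e-01,  1.9900e-02,  0.0000e+00,
       -2.0000e-04,  3.1415e+00]), np.float64(0.02517367545891852))
```

```bash
cat > kin2.py <<'E'
from kin import D
from h import *
sg=(-1,1,-1,1,-1,1,-1); ax='zyzyzyz'
def rots(j):
    r=R.identity(); o=[r]
    for a,s,v in zip(ax,sg,j): r=r*R.from_euler(a,s*v); o.append(r)
    return o
QT=R.from_euler('z',np.pi)
def A(j): return np.hstack([r.as_matrix() for r in rots(j)])   # 3x24
def fitO():
    M=np.vstack([A(d[0]) for d in D]); y=np.hstack([d[1] for d in D])
    prior=np.zeros(24); prior[2]=.3; prior[3*2+2]=.4; prior[3*4+2]=.4; prior[3*7+2]=.33
    w=np.full(24,1e-2); 
    w[[2,8,14,23]]=1e-3
    MM=np.vstack([M,np.diag(w)]); x=np.linalg.lstsq(MM,np.r_[y,w*prior],rcond=None)[0]
    return x,(M@x-y)
O,res=fitO()
def fk(j):
    return A(j)@O,rots(j)[-1]*QT
if __name__=="__main__":
    print(O.reshape(8,3).round(4)); print((res.reshape(-1,3)*1000).round(2))
    for d in D: print((fk(d[0])[1].inv()*R.from_quat(d[2])).as_rotvec().round(3))
E
python3 kin2.py
```

```text
[[ 1.000e-04 -3.000e-04  3.415e-01]
 [ 3.900e-03 -6.200e-03  4.000e-04]
 [-2.800e-03 -6.200e-03  5.604e-01]
 [ 6.200e-03 -9.500e-03  1.600e-03]
 [ 9.700e-03 -9.500e-03  3.788e-01]
 [-6.200e-03  1.600e-03 -2.000e-04]
 [ 3.500e-03  1.600e-03  9.000e-04]
 [ 3.000e-04  1.000e-04  4.151e-01]]
[[ 0.08  0.05  0.  ]
 [-0.12 -0.12 -0.02]
 [ 0.05  0.09  0.04]
 [-0.04  0.06 -0.09]
 [ 0.05 -0.12  0.03]
 [-0.05  0.01  0.03]
 [ 0.03  0.03  0.01]]
[0. 0. 0.]
[-0.    -0.    -0.001]
[-0.001  0.001 -0.   ]
[-0.001 -0.     0.   ]
[-0.001 -0.     0.   ]
[ 0.  0. -0.]
[0.001 0.    0.   ]
```

```bash
cat >> kin2.py <<'E'
lo=np.array([-3.06,-.37,-1.25,.18,-1.1,.23,-2.94]);hi=np.array([3.06,2.12,1.32,2.47,4.24,1.98,2.94])
def ik(p,q,j0,j3=None,n=60):
    def f(j):
        P,Q=fk(j); e=np.r_[P-p,.3*(Q.inv()*q).as_rotvec()]
        return np.r_[e,(j[2]-j3)*1. if j3 is not None else (j-j0)*1e-4]
    l=lo.copy();h=hi.copy();l[6]=-9;h[6]=9;l[5]=-.5;h[5]=3;l[2]=-2;h[2]=2
    s=least_squares(f,np.clip(j0,l+1e-3,h-1e-3),bounds=(l,h)); return s.x,np.abs(s.fun[:6]).max()
E
python3 - <<'E'
from kin2 import *
for d in (-.032,-.017,.03):
  for base in ([-.5,.25,0,2.18,.6,.3,0],[-.3,.1,-.5,2.18,2.5,.5,0]):
    print("d",d)
    j=np.array(base)
    for j3 in np.arange(-1.2,1.3,.3):
        j,e=ik(captop+d*axis,tilt(0),j,j3)
        print(round(j3,2),j.round(2),round(e,4))
E
```

```text
d -0.032
-1.2 [ 0.28  0.62 -1.2   2.15  1.5   0.8  -1.65] 0.0
-0.9 [ 0.12  0.49 -0.9   2.15  1.44  0.58 -1.63] 0.0
-0.6 [-0.07  0.41 -0.6   2.16  1.38  0.41 -1.59] 0.0
-0.3 [-0.29  0.37 -0.3   2.16  1.29  0.28 -1.52] 0.0
0.0 [-0.52  0.36  0.    2.17  1.12  0.17 -1.36] 0.0
0.3 [-0.74  0.37  0.3   2.18  0.46  0.07 -0.72] 0.0
0.6 [-0.97  0.41  0.6   2.2  -1.1   0.11  0.83] 0.0009
0.9 [-1.17  0.49  0.9   2.15 -1.1   0.28  0.8 ] 0.0101
1.2 [-1.33  0.62  1.2   2.09 -1.1   0.51  0.77] 0.0222
d -0.032
-1.2 [ 0.28  0.62 -1.2   2.15  1.5   0.8  -1.65] 0.0
-0.9 [ 0.12  0.49 -0.9   2.15  1.44  0.58 -1.63] 0.0
-0.6 [-0.07  0.41 -0.6   2.16  1.38  0.41 -1.59] 0.0
-0.3 [-0.29  0.37 -0.3   2.16  1.29  0.28 -1.52] 0.0
0.0 [-0.52  0.36  0.    2.17  1.12  0.17 -1.36] 0.0
0.3 [-0.74  0.37  0.3   2.18  0.46  0.07 -0.72] 0.0
0.6 [-0.97  0.41  0.6   2.2  -1.1   0.11  0.83] 0.0009
0.9 [-1.17  0.49  0.9   2.15 -1.1   0.28  0.8 ] 0.0101
1.2 [-1.33  0.62  1.2   2.09 -1.1   0.51  0.77] 0.0222
d -0.017
-1.2 [ 0.29  0.57 -1.2   2.15  1.45  0.77 -1.62] 0.0
-0.9 [ 0.13  0.45 -0.9   2.15  1.38  0.56 -1.58] 0.0
-0.6 
[... 1117 characters left out ...]
93] 0.0
0.3 [-0.79  0.23  0.3   2.19  0.39  0.21 -0.65] 0.0
0.6 [-1.02  0.26  0.6   2.2  -0.07  0.19 -0.18] 0.0
0.9 [-1.24  0.32  0.9   2.2  -0.68  0.22  0.42] 0.0
1.2 [-1.4   0.44  1.2   2.2  -1.1   0.38  0.84] 0.0013
d 0.03
-1.2 [ 0.34  0.43 -1.2   2.15  1.26  0.69 -1.48] 0.0
-0.9 [ 0.16  0.32 -0.9   2.15  1.14  0.52 -1.37] 0.0
-0.6 [-0.06  0.26 -0.6   2.16  1.02  0.4  -1.26] 0.0
-0.3 [-0.3   0.23 -0.3   2.17  0.87  0.32 -1.12] 0.0
0.0 [-0.54  0.22 -0.    2.18  0.68  0.26 -0.93] 0.0
0.3 [-0.79  0.23  0.3   2.19  0.39  0.21 -0.65] 0.0
0.6 [-1.02  0.26  0.6   2.2  -0.07  0.19 -0.18] 0.0
0.9 [-1.24  0.32  0.9   2.2  -0.68  0.22  0.42] 0.0
1.2 [-1.4   0.44  1.2   2.2  -1.1   0.38  0.84] 0.0013
```

Emit:
play_rows(
  series=[
    [[0, 0, -0.2, 0, 0, -0.03], [0, 0, -0.4, 0, 0, -0.07], [0, 0, -0.5, 0, 0, -0.11], [0, 0, -0.5, 0, 0, -0.15], [0, 0, -0.5, 0, 0, -0.19]],
  ],
)

```text
time: 6.57
eef_pos: [0.5326, 0.2179, 0.2877]
tool_rot: [0.827, -0.487, 0.203, -0.193]
wrist_force: [0.0, 0.5, 0.2]
grip_width: 0.094
```

Emit:
play_rows(
  series=[
    [[0, 0, 0, 0, 0, -0.04], [0, 0, 0, 0, 0, -0.08], [0, 0, 0, 0, 0, -0.12], [0, 0, 0, 0, 0, -0.16], [0, 0, 0, 0, 0, -0.19]],
  ],
)

```text
time: 6.98
eef_pos: [0.5325, 0.2177, 0.2867]
tool_rot: [0.934, -0.223, 0.25, -0.124]
wrist_force: [-0.2, -0.4, -0.9]
grip_width: 0.0941
```

```bash
python3 - <<'E'
from kin2 import *
s,p,q=now(); print(p,s["time"],s["joint_positions"].round(3))
print((tilt(0).inv()*q).as_rotvec(), (q.inv().apply(captop-p)*1000).round(1), ((fk(s["joint_positions"])[0]-p)*1000).round(2))
E
```

```text
[0.532494   0.21770823 0.28670088] 6.9833 [-0.215  0.149 -0.399  2.163  0.712  0.391 -1.666]
[2.21288885e-04 6.71349937e-03 6.97794552e-01] [-0.8  0.2 71.4] [-0.35 -0.39 -0.23]
```

Emit:
play_rows(
  series=[
    [[0, 0, 0, 0, 0, -0.04], [0, 0, 0, 0, 0, -0.08], [0, 0, 0, 0, 0, -0.12], [0, 0, 0, 0, 0, -0.16], [0, 0, 0, 0, 0, -0.19]],
  ],
)

```text
time: 7.4
eef_pos: [0.5325, 0.2177, 0.2867]
tool_rot: [0.958, 0.062, 0.275, -0.045]
wrist_force: [-0.3, 0.2, -0.2]
grip_width: 0.0938
```

Emit:
play_rows(
  series=[
    [[0, 0, 0, 0, 0, -0.04], [0, 0, 0, 0, 0, -0.08], [0, 0, 0, 0, 0, -0.12], [0, 0, 0, 0, 0, -0.16], [0, 0, 0, 0, 0, -0.19]],
  ],
)

```text
time: 7.82
eef_pos: [0.5326, 0.2177, 0.2868]
tool_rot: [0.898, 0.341, 0.276, 0.038]
wrist_force: [0.3, -0.1, -0.2]
grip_width: 0.0938
```

```bash
python3 - <<'E'
from kin2 import *
s,p,q=now(); print(p,s["time"],s["joint_positions"].round(3))
print((tilt(0).inv()*q).as_rotvec(), (q.inv().apply(captop-p)*1000).round(1))
E
```

```text
[0.5325626  0.21765956 0.28677049] 7.8167 [-0.027  0.167 -0.62   2.159  0.799  0.426 -0.557]
[-0.00411597  0.00573221 -0.49623533] [-0.5 -0.8 71.4]
```

```bash
cat >> kin2.py <<'E'
def jac(j):
    P,Q=fk(j); J=np.zeros((6,7))
    for i in range(7):
        d=j.copy(); d[i]+=1e-5; p2,q2=fk(d); J[:3,i]=(p2-P)/1e-5; J[3:,i]=(q2*Q.inv()).as_rotvec()/1e-5
    return J
def sim(j,p,q,n=60):
    from scipy.spatial.transform import Slerp
    P0,Q0=fk(j); rv=(Q0.inv()*q).as_rotvec()
    for k in range(1,n+1):
        tp=P0+(p-P0)*k/n; tq=Q0*R.from_rotvec(rv*k/n)
        for _ in range(2):
            P,Q=fk(j); j=j+np.linalg.pinv(jac(j))@np.r_[tp-P,(tq*Q.inv()).as_rotvec()]
    return j
E
python3 - <<'E'
from kin2 import *
j=np.array(D[3][0]); # check S3 -> S5ish
j2=sim(sim(j,D[4][1],R.from_quat(D[4][2])),np.array(D[5][1]),R.from_quat(D[5][2])); print("pred",j2.round(3),"act",D[5][0])
s,p,q=now(); j=s["joint_positions"]
g=captop-.032*axis
jg=sim(j,g,tilt(-.5)); print("grasp",jg.round(3))
a=jg.copy()
for an in np.arange(0,2,.5): a=sim(a,g,tilt(an)); print(an,a.round(2))
a=jg.copy()
for an in np.arange(-1,-5,-.5): a=sim(a,g+.015*axis*(an/-5),tilt(an)); print(an,a.round(2))
E
```

```text
pred [-0.369  0.124 -0.228  2.164  0.612  0.387 -2.773] act [-0.362, 0.124, -0.235, 2.164, 0.612, 0.388, -2.773]
grasp [-0.231  0.377 -0.384  2.161  1.318  0.317 -1.041]
0.0 [-0.29  0.37 -0.31  2.16  1.29  0.29 -1.52]
0.5 [-0.35  0.36 -0.22  2.17  1.26  0.25 -1.99]
1.0 [-0.43  0.36 -0.12  2.17  1.21  0.21 -2.44]
1.5 [-0.53  0.36  0.01  2.17  1.11  0.16 -2.86]
-1.0 [-0.18  0.38 -0.46  2.16  1.32  0.35 -0.54]
-1.5 [-0.13  0.38 -0.52  2.16  1.33  0.38 -0.05]
-2.0 [-0.09  0.39 -0.58  2.16  1.34  0.4   0.44]
-2.5 [-0.05  0.4  -0.64  2.16  1.35  0.43  0.94]
-3.0 [-0.01  0.41 -0.69  2.16  1.36  0.45  1.43]
-3.5 [ 0.02  0.41 -0.74  2.16  1.36  0.48  1.93]
-4.0 [ 0.06  0.42 -0.79  2.16  1.37  0.5   2.43]
-4.5 [ 0.09  0.43 -0.84  2.16  1.37  0.52  2.93]
```

```bash
python3 - <<'E'
from kin2 import *
s,p,q=now(); j=s["joint_positions"]
g=captop-.032*axis
for st in (.0715,.12):
  for an in (-1.5,-2.5,-4):
    a=sim(j,captop+st*axis,q); a=sim(a,captop+st*axis,tilt(an/2)); a=sim(a,captop+st*axis,tilt(an)); b=sim(a,g,tilt(an)); c=sim(sim(sim(b,g,tilt(an/2)),g,tilt(0)),g,tilt(1)); print(st,an,a.round(2),b.round(2),c.round(2))
a=j
E
```

```text
0.0715 -1.5 [ 0.14  0.2  -0.83  2.15  0.86  0.48  0.39] [-0.07  0.41 -0.6   2.16  1.38  0.41 -0.09] [-0.29  0.37 -0.31  2.16  1.29  0.28 -2.52]
0.0715 -2.5 [ 0.29  0.24 -1.03  2.14  0.96  0.54  1.29] [ 0.07  0.46 -0.82  2.15  1.43  0.53  0.88] [-0.11  0.4  -0.55  2.16  1.37  0.39 -2.58]
0.0715 -4 [ 0.48  0.37 -1.35  2.14  1.13  0.72  2.64] [ 0.24  0.58 -1.12  2.15  1.49  0.74  2.35] [ 0.15  0.5  -0.95  2.15  1.45  0.61 -2.63]
0.12 -1.5 [ 0.17  0.07 -0.81  2.12  0.55  0.5   0.69] [-0.16  0.39 -0.49  2.16  1.35  0.36 -0.07] [-0.46  0.36 -0.07  2.17  1.18  0.2  -2.42]
0.12 -2.5 [ 0.29  0.09 -0.94  2.12  0.58  0.51  1.66] [-0.07  0.41 -0.61  2.16  1.38  0.42  0.91] [-0.42  0.36 -0.14  2.17  1.22  0.22 -2.45]
0.12 -4 [ 0.51  0.13 -1.21  2.12  0.69  0.56  3.05] [ 0.08  0.46 -0.84  2.15  1.43  0.54  2.38] [-0.21  0.38 -0.41  2.16  1.33  0.33 -2.55]
```

Emit:
play_rows(
  series=[
    [[0, 0, 0, 0, 0, -0.04], [0, 0, 0, 0, 0, -0.08], [0, 0, 0, 0, 0, -0.12], [0, 0, 0, 0, 0, -0.16], [0, 0, 0, 0, 0, -0.195]],
  ],
)

```text
time: 8.23
eef_pos: [0.5326, 0.2176, 0.2867]
tool_rot: [0.753, 0.596, 0.252, 0.12]
wrist_force: [0.7, 0.0, 0.4]
grip_width: 0.0941
```

Emit:
play_rows(
  series=[
    [[0, 0, 0, 0, 0, -0.04], [0, 0, 0, 0, 0, -0.08], [0, 0, 0, 0, 0, -0.12], [0, 0, 0, 0, 0, -0.16], [0, 0, 0, 0, 0, -0.195]],
  ],
)

```text
time: 8.65
eef_pos: [0.5326, 0.2176, 0.2868]
tool_rot: [0.538, 0.795, 0.204, 0.19]
wrist_force: [-0.0, -0.1, 0.0]
grip_width: 0.0936
```

Emit:
play_rows(
  series=[
    [[0, 0, 0, 0, 0, -0.04], [0, 0, 0, 0, 0, -0.08], [0, 0, 0, 0, 0, -0.12], [0, 0, 0, 0, 0, -0.16], [0, 0, 0, 0, 0, -0.195]],
  ],
)

```text
time: 9.07
eef_pos: [0.5327, 0.2175, 0.2868]
tool_rot: [0.274, 0.921, 0.137, 0.243]
wrist_force: [0.6, 0.2, 0.2]
grip_width: 0.0938
```

```bash
python3 - <<'E'
from fit import *
from cell import viewer
import cv2
s,p,q=now(); print(p,s["time"],s["joint_positions"].round(3),abs(s["dq"]).max(),s["wrist_force"])
i=viewer.get_image("wrist")["pixels"][:,:,::-1].copy()
cv2.imwrite("pics/w5.png",i)
e1=np.cross(axis,[0,0,1.]);e1/=np.linalg.norm(e1);e2=np.cross(axis,e1)
z=cv2.resize(i[150:260,210:350],None,fx=5,fy=5,interpolation=cv2.INTER_CUBIC)
for c,rad,col in((captop,.026,(0,0,255)),(captop-.052*axis,.03,(0,255,0))):
    for t in np.linspace(0,2*np.pi,60):
        u=wproj(c+rad*(np.cos(t)*e1+np.sin(t)*e2),p,q); cv2.circle(z,tuple(int(v) for v in (u-[210,150])*5),1,col,-1)
cv2.imwrite("pics/w5b.png",z)
print((tilt(0).inv()*q).as_rotvec(),(q.inv().apply(captop-p)*1000).round(1))
an=(tilt(0).inv()*q).as_rotvec()[2]; print(q.as_quat())
seq(p,q,[(captop-.032*axis,tilt(an))])
E
```

```text
[0.53266539 0.21754581 0.286818  ] 9.0667 [ 0.259  0.224 -0.98   2.154  0.952  0.515  1.135] 1.2087016526319834 [0.61555026 0.15369551 0.15938834]
[-9.48989197e-03 -4.61467761e-04 -2.33433722e+00] [ 1.2 -0.3 71.4]
[0.27361311 0.92051039 0.136929   0.24299575]
[0.007, -0.002, 0.517, 0.0, 0.001, 0.0] [0.559 0.224 0.243]
[0.005, -0.001, 0.517, 0.001, 0.001, 0.0] [0.586 0.23  0.199]
```

View pics/w5b.png

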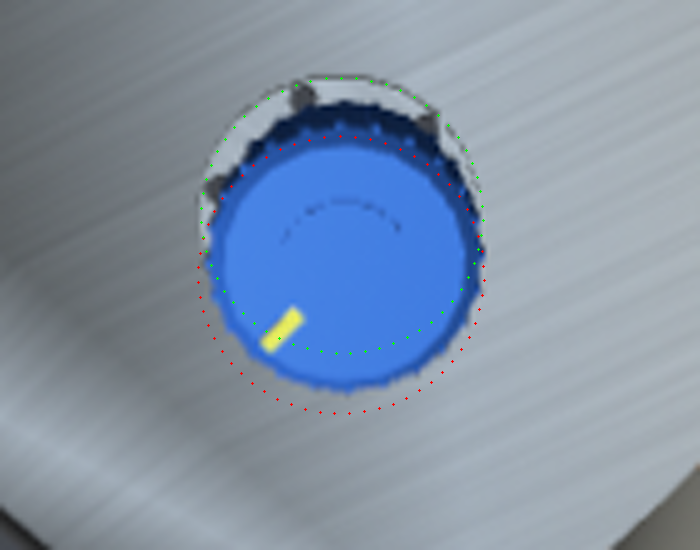

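Emit:
play_rows(
  series=[
    [[0, 0, 0.2, 0, 0, 0], [0.01, 0, 0.4, 0, 0, 0], [0.01, 0, 0.6, 0, 0, 0], [0.01, 0, 0.8, 0, 0, 0], [0.01, 0, 0.8, 0, 0, 0]],
  ],
)

```text
time: 9.53
eef_pos: [0.574, 0.2269, 0.2155]
tool_rot: [0.278, 0.92, 0.137, 0.24]
wrist_force: [-0.8, -0.1, 0.4]
grip_width: 0.0938
```

```bash
python3 - <<'E'
from fit import *
from cell import viewer
import cv2
s,p,q=now(); print(p,s["time"],s["joint_positions"].round(3),abs(s["dq"]).max(),s["wrist_force"])
i=viewer.get_image("wrist")["pixels"][:,:,::-1].copy()
cv2.imwrite("pics/w6.png",i)
an=(tilt(0).inv()*q).as_rotvec(); print(an,(q.inv().apply(captop-p)*1000).round(1))
seq(p,q,[(captop-.032*axis,tilt(an[2]))])
E
```

```text
[0.57395171 0.22686138 0.21546537] 9.5333 [ 0.067  0.396 -0.792  2.169  1.344  0.492  0.769] 0.12699723922924902 [-0.83206092 -0.09337294  0.43402637]
[-0.00411745 -0.00253824 -2.32423775] [ -0.5   1.6 -11.5]
[-0.003, 0.016, 0.205, -0.0, 0.001, 0.0] [0.586 0.23  0.199]
```

View pics/w6.png

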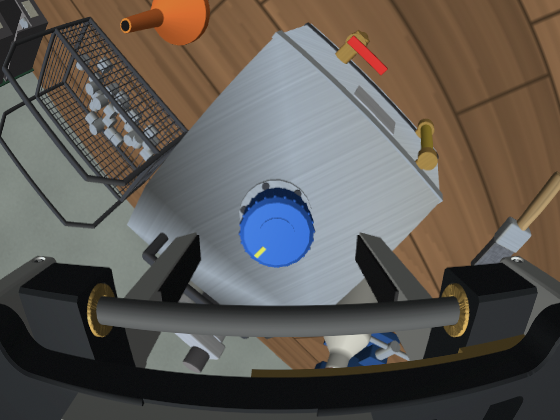

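Emit:
play_rows(
  series=[
    [[0, 0.015, 0.1, 0, 0, 0], [0, 0.015, 0.2, 0, 0, 0], [0, 0.015, 0.2, 0, 0, 0], [0, 0.015, 0.2, 0, 0, 0]],
  ],
)

```text
time: 9.92
eef_pos: [0.5847, 0.2313, 0.2021]
tool_rot: [0.277, 0.92, 0.138, 0.242]
wrist_force: [-0.2, -0.7, 0.4]
grip_width: 0.0941
```

Emit:
play_rows(
  series=[
    [[0, 0, 0, 0, 0, 0], [0, 0, 0, 0, 0, 0], [0, 0, 0, 0, 0, 0], [0, 0, 0, 0, 0, 0], [0, 0, 0, 0, 0, 0]],
  ],
  claw=1,
  squeeze=12,
)

```text
time: 10.33
eef_pos: [0.5848, 0.2311, 0.201]
tool_rot: [0.277, 0.92, 0.138, 0.241]
wrist_force: [0.0, -0.5, 0.6]
grip_width: 0.0644
```

Emit:
play_rows(
  series=[
    [[0, 0, 0, 0, 0, 0], [0, 0, 0, 0, 0, 0], [0, 0, 0, 0, 0, 0], [0, 0, 0, 0, 0, 0]],
  ],
)

```text
time: 10.67
eef_pos: [0.5848, 0.2312, 0.2006]
tool_rot: [0.277, 0.92, 0.138, 0.241]
wrist_force: [0.5, -0.1, -0.5]
grip_width: 0.0376
```

```bash
python3 - <<'E'
from fit import *
from cell import viewer
import cv2
s,p,q=now(); print(p,s["time"],s["joint_positions"].round(3),abs(s["dq"]).max(),s["wrist_force"],s["wrist_torque"],s["grip_width"])
print("force tool",q.inv().apply(s["wrist_force"]))
i=viewer.get_image("wrist")["pixels"][:,:,::-1].copy()
cv2.imwrite("pics/w7.png",i)
an=(tilt(0).inv()*q).as_rotvec(); print(an,(q.inv().apply(captop-p)*1000).round(1))
E
```

```text
[0.58477246 0.231182   0.2006156 ] 10.6667 [ 0.04   0.437 -0.766  2.164  1.426  0.495  0.7  ] 0.0018058752722809393 [ 0.50555001 -0.11805764 -0.5131454 ] [0.02120815 0.40015806 0.00458638] 0.03758128740229122
force tool [-0.2486104  -0.06978677  0.68275859]
[-6.03712927e-03 -5.39491765e-04 -2.32643339e+00] [ -0.5  -1.  -30.2]
```

View pics/w7.png

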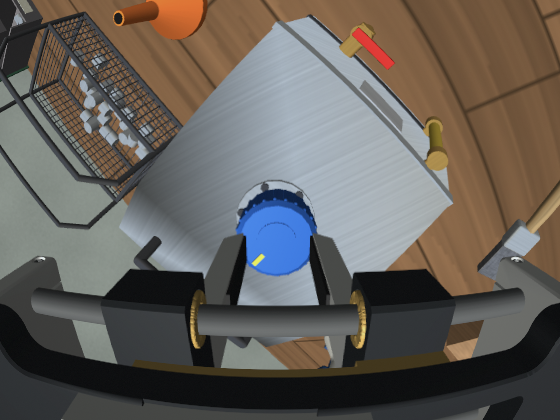

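```bash
python3 - <<'E'
from fit import *
from cell import viewer
import cv2
s,p,q=now(); print(p,s["grip_width"],s["wrist_force"])
im=viewer.get_image("wrist"); print(im["mtx"],im["hand_eye"]); i=im["pixels"][:,:,::-1].copy()
e1=np.cross(axis,[0,0,1.]);e1/=np.linalg.norm(e1);e2=np.cross(axis,e1)
z=cv2.resize(i[160:300,200:360],None,fx=5,fy=4.2,interpolation=cv2.INTER_CUBIC)
def pt(P,col):
    u=wproj(P,p,q); cv2.circle(z,tuple(int(v) for v in (u-[200,160])*[5,4.2]),2,col,-1)
for c,rad,col in((captop,.026,(0,0,255)),(captop-.052*axis,.03,(0,255,0))):
    for t in np.linspace(0,2*np.pi,60): pt(c+rad*(np.cos(t)*e1+np.sin(t)*e2),col)
w=s["grip_width"]/2
for sx in(-1,1):
  for yy in (-.008,.008):
    for zz in (0,-.02,-.038): pt(p+q.apply([sx*w,yy,zz]),(255,0,255))
cv2.imwrite("pics/w7b.png",z)
E
```

```text
[0.58481265 0.23117731 0.20062613] 0.03347138171269797 [-0.03262002 -0.26867267  1.27065594]
[[325.1922621    0.         277.66135322]
 [  0.         325.1922621  206.13430684]
 [  0.           0.           1.        ]] [[ 9.99999613e-01 -6.49924931e-04  5.92929801e-04 -9.85721985e-04]
 [-4.84939141e-04 -9.69552859e-01 -2.44881640e-01 -6.98927057e-02]
 [ 7.34031467e-04  2.44881258e-01 -9.69552799e-01 -2.14275374e-01]
 [ 0.00000000e+00  0.00000000e+00  0.00000000e+00  1.00000000e+00]]
```

View pics/w7b.png

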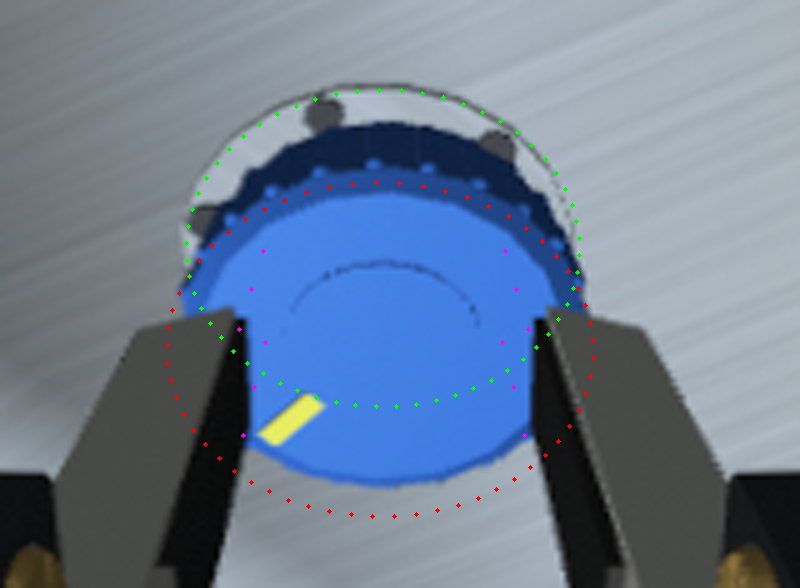

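```bash
python3 - <<'E'
from fit import *
from cell import viewer
import cv2
s,p,q=now(); print(p,s["grip_width"],s["wrist_force"])
out=[]
for c in("side","top"):
    im=viewer.get_image(c); C[c]=(im["mtx"],im["camera_from_world"]); i=im["pixels"][:,:,::-1].copy()
    u0=proj(c,captop).astype(int); z=cv2.resize(i[u0[1]-55:u0[1]+45,u0[0]-50:u0[0]+50],None,fx=4,fy=4,interpolation=cv2.INTER_CUBIC)
    for P,col in((captop,(0,0,255)),(p,(255,0,255)),(p+q.apply([0,0,-.04]),(0,255,255))):
        u=(proj(c,P)-u0+[50,55])*4; cv2.circle(z,tuple(int(v) for v in u),3,col,-1)
    out.append(z); print(im["camera_from_world"][:3,3])
cv2.imwrite("pics/st8.png",np.hstack(out))
E
```

```text
[0.58482735 0.23120151 0.20064146] 0.029583547800121335 [-0.46959498  0.21702921 -0.81714037]
[-0.1059105  -0.51379979 -1.20179001]
[-0.009423   -0.52092907 -1.43984325]
```

View pics/st8.png

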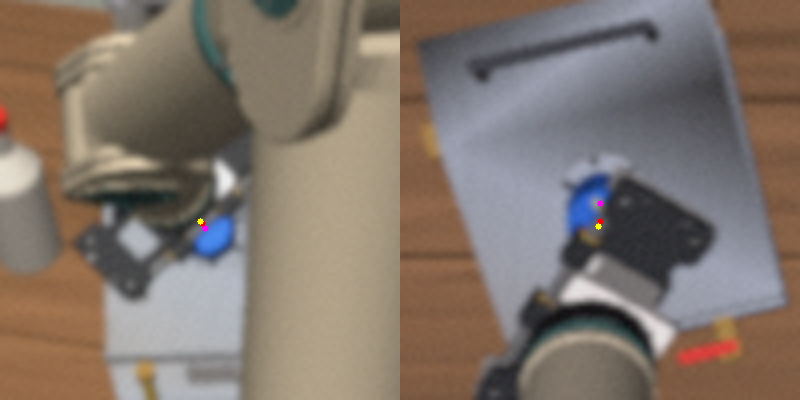

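```bash
python3 - <<'E'
from fit import *
import cv2
p=np.array([0.29222092,-0.57982277,0.16939229]);q=R.from_quat([8.51470092e-01,-5.24402393e-01,-7.76070106e-04,-4.59203625e-04])
out=[]
for c in("side","top"):
    i=cv2.imread(f"pics/{c}0.png"); u0=proj(c,p).astype(int); print(u0)
    i=cv2.copyMakeBorder(i,60,60,60,60,cv2.BORDER_CONSTANT); u1=u0+60
    z=cv2.resize(i[u1[1]-50:u1[1]+50,u1[0]-50:u1[0]+50],None,fx=4,fy=4,interpolation=cv2.INTER_CUBIC)
    for zz,col in ((0,(255,0,255)),(-.04,(0,255,255)),(-.1,(0,255,0))):
      for sx in(-.047,.047):
        u=(proj(c,p+q.apply([sx,0,zz]))-u0+50)*4; cv2.circle(z,tuple(int(v) for v in u),3,col,-1)
    out.append(z)
cv2.imwrite("pics/st0.png",np.hstack(out))
i=cv2.imread("pics/wrist0.png")
p=np.zeros(3);q=R.identity()
for zz,col in ((0,(255,0,255)),(-.02,(255,0,0)),(-.04,(0,255,255)),(-.1,(0,255,0))):
  for sx in(-.047,.047):
   for y in (-.008,.008):
    u=wproj(np.array([sx,y,zz]),p,q); cv2.circle(i,tuple(int(v) for v in u),2,col,-1)
cv2.imwrite("pics/w0m.png",i)
E
```

```text
[451 293]
[473 293]
```

View pics/st0.png

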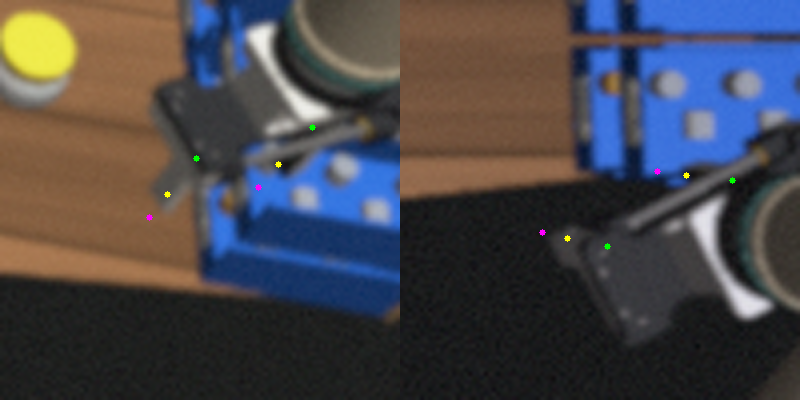

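View pics/w0m.png

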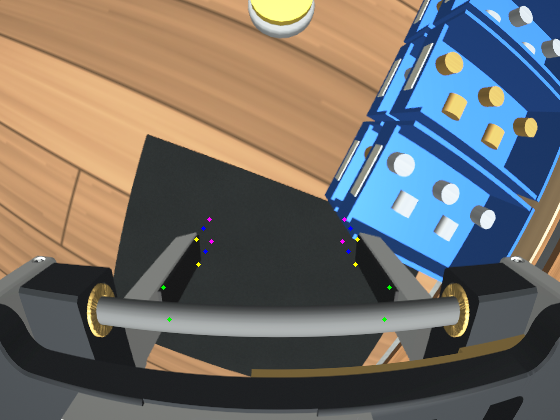

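```bash
python3 - <<'E'
from kin2 import *
s,p,q=now(); j=s["joint_positions"]; print(j.round(2))
g=captop-.068*axis
a0=sim(j,g,tilt(-2.33)); print(a0.round(2))
for L in ([-2,-1.5,-1,-.5,0,.5,1],[-3,-3.5,-4,-4.3]):
    a=a0
    for an in L: a=sim(a,g,tilt(an)); print(an,a.round(2))
E
```

```text
[ 0.04  0.44 -0.77  2.16  1.43  0.5   0.7 ]
[ 0.01  0.52 -0.73  2.14  1.56  0.51  0.6 ]
-2 [ 0.01  0.53 -0.74  2.14  1.56  0.52  0.27]
-1.5 [ 0.02  0.53 -0.75  2.14  1.56  0.52 -0.23]
-1 [ 0.03  0.53 -0.76  2.14  1.56  0.53 -0.73]
-0.5 [ 0.03  0.54 -0.78  2.14  1.56  0.54 -1.23]
0 [ 0.04  0.54 -0.79  2.14  1.56  0.55 -1.73]
0.5 [ 0.05  0.54 -0.8   2.14  1.56  0.55 -2.23]
1 [ 0.06  0.55 -0.81  2.14  1.56  0.56 -2.73]
-3 [-0.    0.52 -0.72  2.14  1.56  0.5   1.27]
-3.5 [-0.01  0.52 -0.7   2.14  1.56  0.49  1.76]
-4 [-0.02  0.51 -0.69  2.14  1.56  0.49  2.26]
-4.3 [-0.02  0.51 -0.69  2.14  1.56  0.48  2.56]
```

Emit:
play_rows(
  series=[
    [[0, 0, 0, 0, 0, 0], [0, 0, 0, 0, 0, 0], [0, 0, 0, 0, 0, 0], [0, 0, 0, 0, 0, 0], [0, 0, 0, 0, 0, 0]],
  ],
  claw=-1,
)

```text
time: 11.28
eef_pos: [0.5848, 0.2311, 0.2007]
tool_rot: [0.277, 0.92, 0.138, 0.241]
wrist_force: [0.7, -0.5, 0.1]
grip_width: 0.0516
```

Emit:
play_rows(
  series=[
    [[0, 0, 0, 0, 0, 0], [0, 0, 0, 0, 0, 0], [0, 0, 0, 0, 0, 0], [0, 0, 0, 0, 0, 0]],
  ],
)

```text
time: 11.62
eef_pos: [0.5848, 0.2312, 0.2007]
tool_rot: [0.277, 0.92, 0.138, 0.241]
wrist_force: [-0.1, 0.3, 0.0]
grip_width: 0.0776
```

Emit:
play_rows(
  series=[
    [[0, 0, 0, 0, 0, 0], [0, 0, 0, 0, 0, 0], [0, 0, 0.05, 0, 0, 0], [0, 0, 0.12, 0, 0, 0], [0, 0, 0.2, 0, 0, 0]],
  ],
)

```text
time: 12.03
eef_pos: [0.5957, 0.2336, 0.1837]
tool_rot: [0.277, 0.92, 0.138, 0.242]
wrist_force: [0.9, -1.2, -0.3]
grip_width: 0.0936
```

Emit:
play_rows(
  series=[
    [[0, 0, 0.05, 0, 0, 0], [0, 0, 0.1, 0, 0, 0], [0, 0, 0.15, 0, 0, 0], [0, 0, 0.15, 0, 0, 0]],
  ],
)

```text
time: 12.37
eef_pos: [0.6031, 0.2352, 0.1701]
tool_rot: [0.277, 0.92, 0.137, 0.241]
wrist_force: [-0.2, -0.1, 0.7]
grip_width: 0.0939
```

```bash
python3 - <<'E'
from fit import *
from cell import viewer
import cv2
s,p,q=now(); print(p,s["time"],s["joint_positions"].round(3),s["grip_width"])
print("force tool",q.inv().apply(s["wrist_force"]))
i=viewer.get_image("wrist")["pixels"][:,:,::-1].copy()
cv2.imwrite("pics/w9.png",i)
an=(tilt(0).inv()*q).as_rotvec(); print(an,(q.inv().apply(captop-p)*1000).round(1))
E
```

```text
[0.60311788 0.23519702 0.17006076] 12.3667 [ 0.01   0.515 -0.734  2.153  1.568  0.51   0.582] 0.09390701449827552
force tool [-0.193553    0.07618137 -0.71465532]
[-4.89775034e-03 -1.20933134e-03 -2.32612834e+00] [ -0.6  -0.6 -66.1]
```

View pics/w9.png

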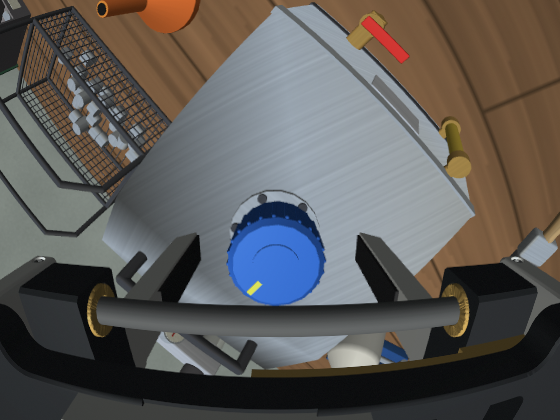

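Emit:
play_rows(
  series=[
    [[0, 0, 0.03, 0, 0, 0], [0, 0, 0.03, 0, 0, 0], [0, 0, 0.03, 0, 0, 0], [0, 0, 0.03, 0, 0, 0], [0, 0, 0.03, 0, 0, 0]],
  ],
  claw=1,
  squeeze=20,
)

```text
time: 12.83
eef_pos: [0.6046, 0.2358, 0.1688]
tool_rot: [0.277, 0.92, 0.138, 0.241]
wrist_force: [0.5, -0.2, 0.4]
grip_width: 0.0641
```

Emit:
play_rows(
  series=[
    [[0, 0, 0, 0, 0, 0], [0, 0, 0, 0, 0, 0], [0, 0, 0, 0, 0, 0], [0, 0, 0, 0, 0, 0]],
  ],
)

```text
time: 13.17
eef_pos: [0.6048, 0.2355, 0.1689]
tool_rot: [0.277, 0.92, 0.138, 0.242]
wrist_force: [-1.3, -1.9, 2.4]
grip_width: 0.0519
```

```bash
python3 - <<'E'
from fit import *
from cell import viewer
import cv2
s,p,q=now(); print(p,s["time"],s["joint_positions"].round(3),s["grip_width"])
print("force tool",q.inv().apply(s["wrist_force"]),s["wrist_torque"])
i=viewer.get_image("wrist")["pixels"][:,:,::-1].copy()
cv2.imwrite("pics/w10.png",i)
an=(tilt(0).inv()*q).as_rotvec(); print(an,(q.inv().apply(captop-p)*1000).round(1))
E
```

```text
[0.60484873 0.23548049 0.16885411] 13.1667 [ 0.009  0.52  -0.732  2.152  1.578  0.512  0.574] 0.05193832487804267
force tool [-1.08175966 -1.1847616  -2.94806042] [-0.14117216  0.2366412  -0.09508703]
[-7.18579546e-03 -8.54089423e-04 -2.32621591e+00] [ -0.1  -1.  -68. ]
```

View pics/w10.png

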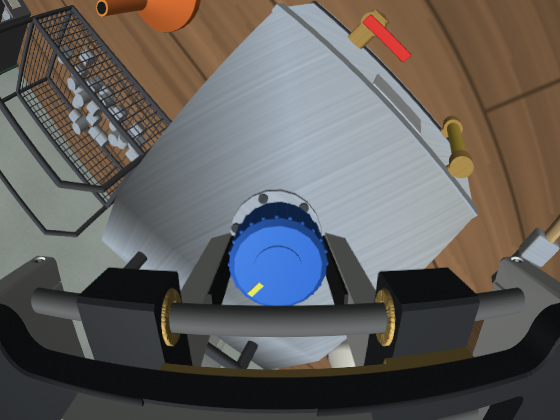

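Emit:
play_rows(
  series=[
    [[0, 0, -0.0015, 0, 0, -0.035], [0, 0, -0.003, 0, 0, -0.07], [0, 0, -0.0045, 0, 0, -0.11], [0, 0, -0.006, 0, 0, -0.15], [0, 0, -0.0076, 0, 0, -0.19]],
  ],
)

```text
time: 13.63
eef_pos: [0.6041, 0.2352, 0.1689]
tool_rot: [-0.007, 0.961, 0.06, 0.271]
wrist_force: [-0.0, -0.9, 0.6]
grip_width: 0.0518
```

```bash
cat > st.py <<'E'
from fit import *
from cell import viewer
import cv2,sys
s,p,q=now(); print(p,s["time"],s["joint_positions"].round(3),s["grip_width"])
print("force tool",q.inv().apply(s["wrist_force"]),q.inv().apply(s["wrist_torque"]))
if len(sys.argv)>1:
    i=viewer.get_image("wrist")["pixels"][:,:,::-1].copy()
    cv2.imwrite(f"pics/{sys.argv[1]}.png",i)
an=(tilt(0).inv()*q).as_rotvec(); print(an,(q.inv().apply(captop-p)*1000).round(1))
E
python3 st.py w11
```

```text
[0.60413477 0.23519593 0.16890646] 13.6333 [-0.006  0.512 -0.709  2.153  1.574  0.497  1.176] 0.05176791141934956
force tool [-0.31361005 -0.80276456 -0.67369582] [0.1067357  0.38740702 0.0550593 ]
[-0.00605422 -0.00351516 -2.92716235] [  0.   -0.7 -67.6]
```

View pics/w11.png

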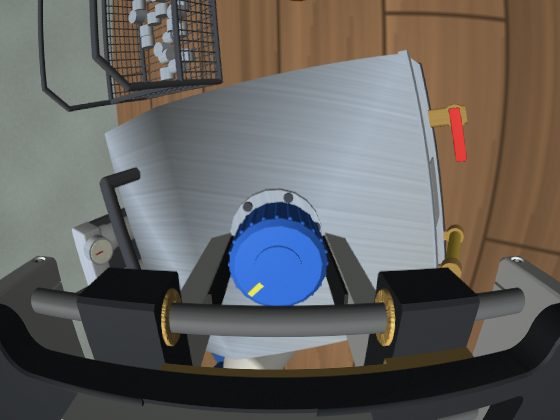

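Emit:
play_rows(
  series=[
    [[0, 0, -0.0015, 0, 0, -0.035], [0, 0, -0.003, 0, 0, -0.07], [0, 0, -0.0045, 0, 0, -0.11], [0, 0, -0.006, 0, 0, -0.15], [0, 0, -0.0076, 0, 0, -0.19]],
  ],
)

```text
time: 14.1
eef_pos: [0.6034, 0.2357, 0.1695]
tool_rot: [-0.287, 0.917, -0.021, 0.277]
wrist_force: [0.1, -0.1, -0.5]
grip_width: 0.052
```

Emit:
play_rows(
  series=[
    [[0, 0, -0.0015, 0, 0, -0.035], [0, 0, -0.003, 0, 0, -0.07], [0, 0, -0.0045, 0, 0, -0.11], [0, 0, -0.006, 0, 0, -0.15], [0, 0, -0.0076, 0, 0, -0.19]],
  ],
)

```text
time: 14.52
eef_pos: [0.603, 0.2355, 0.1701]
tool_rot: [-0.544, 0.792, -0.101, 0.258]
wrist_force: [1.2, 0.1, -0.8]
grip_width: 0.0517
```

Emit:
play_rows(
  series=[
    [[0, 0, -0.0015, 0, 0, -0.035], [0, 0, -0.003, 0, 0, -0.07], [0, 0, -0.004, 0, 0, -0.1], [0, 0, -0.004, 0, 0, -0.1]],
  ],
)

```text
time: 14.85
eef_pos: [0.603, 0.2354, 0.1706]
tool_rot: [-0.66, 0.699, -0.14, 0.239]
wrist_force: [0.2, 0.5, -0.9]
grip_width: 0.0521
```

```bash
python3 st.py w12
```

```text
[0.60296806 0.23544107 0.17060007] 14.85 [-0.042  0.495 -0.655  2.155  1.564  0.464  2.676] 0.05206608926589626
force tool [-0.36923051  0.33561795  0.90175621] [-0.49114942  0.14575661  0.03735836]
[0.00216798 0.00464775 1.85790486] [  1.1  -0.2 -65.6]
```

Emit:
play_rows(
  series=[
    [[0, 0, 0, 0, 0, 0], [0, 0, 0, 0, 0, 0], [0, 0, 0, 0, 0, 0], [0, 0, 0, 0, 0, 0]],
  ],
  claw=-0.7,
)

```text
time: 15.23
eef_pos: [0.6032, 0.2355, 0.1709]
tool_rot: [-0.659, 0.699, -0.14, 0.24]
wrist_force: [-0.1, -0.8, 1.0]
grip_width: 0.0751
```

View pics/w12.png

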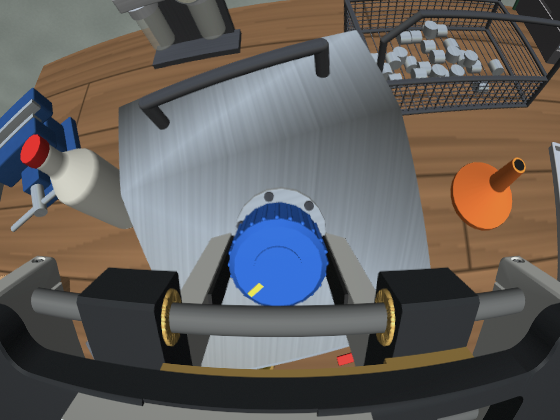

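Emit:
play_rows(
  series=[
    [[0, 0, 0, 0, 0, 0.039], [0, 0, 0, 0, 0, 0.078], [0, 0, 0, 0, 0, 0.117], [0, 0, 0, 0, 0, 0.155], [0, 0, 0, 0, 0, 0.19]],
  ],
)

```text
time: 15.65
eef_pos: [0.6033, 0.2355, 0.1709]
tool_rot: [-0.422, 0.863, -0.063, 0.271]
wrist_force: [-0.2, -1.2, -0.8]
grip_width: 0.0801
```

Emit:
play_rows(
  series=[
    [[0, 0, 0, 0, 0, 0.039], [0, 0, 0, 0, 0, 0.078], [0, 0, 0, 0, 0, 0.117], [0, 0, 0, 0, 0, 0.155], [0, 0, 0, 0, 0, 0.19]],
  ],
)

```text
time: 16.07
eef_pos: [0.6032, 0.2355, 0.1709]
tool_rot: [-0.15, 0.949, 0.019, 0.277]
wrist_force: [0.1, -0.3, 0.1]
grip_width: 0.08
```

Emit:
play_rows(
  series=[
    [[0, 0, 0, 0, 0, 0.039], [0, 0, 0, 0, 0, 0.078], [0, 0, 0, 0, 0, 0.117], [0, 0, 0, 0, 0, 0.155], [0, 0, 0, 0, 0, 0.19]],
  ],
)

```text
time: 16.48
eef_pos: [0.6032, 0.2355, 0.1709]
tool_rot: [0.136, 0.951, 0.1, 0.259]
wrist_force: [-0.9, -0.0, -0.8]
grip_width: 0.0797
```

Emit:
play_rows(
  series=[
    [[0, 0, 0, 0, 0, 0.039], [0, 0, 0, 0, 0, 0.078], [0, 0, 0, 0, 0, 0.117], [0, 0, 0, 0, 0, 0.155], [0, 0, 0, 0, 0, 0.19]],
  ],
)

```text
time: 16.9
eef_pos: [0.6032, 0.2354, 0.1709]
tool_rot: [0.41, 0.869, 0.172, 0.218]
wrist_force: [-0.1, 0.2, -0.1]
grip_width: 0.0796
```

```bash
python3 st.py
```

```text
[0.60322811 0.23540638 0.17086704] 16.9 [ 0.012  0.514 -0.736  2.153  1.568  0.511  0.287] 0.07963622582164964
force tool [ 0.27428825 -0.01660746  0.04214505] [0.31452965 0.27997906 0.08681093]
[-5.91541885e-03  4.86665481e-04 -2.03080323e+00] [ -0.7  -0.9 -65.5]
```

Five more turns back to j7 ≈ -2.7.

Emit:
play_rows(
  series=[
    [[0, 0, 0, 0, 0, 0.039], [0, 0, 0, 0, 0, 0.078], [0, 0, 0, 0, 0, 0.117], [0, 0, 0, 0, 0, 0.155], [0, 0, 0, 0, 0, 0.19]],
  ],
)

```text
time: 17.32
eef_pos: [0.6032, 0.2354, 0.1708]
tool_rot: [0.647, 0.71, 0.228, 0.158]
wrist_force: [-0.4, 0.2, -0.7]
grip_width: 0.0797
```

Emit:
play_rows(
  series=[
    [[0, 0, 0, 0, 0, 0.039], [0, 0, 0, 0, 0, 0.078], [0, 0, 0, 0, 0, 0.117], [0, 0, 0, 0, 0, 0.155], [0, 0, 0, 0, 0, 0.19]],
  ],
)

```text
time: 17.73
eef_pos: [0.6032, 0.2354, 0.1709]
tool_rot: [0.827, 0.488, 0.265, 0.084]
wrist_force: [-0.2, 0.2, 0.6]
grip_width: 0.0801
```

Emit:
play_rows(
  series=[
    [[0, 0, 0, 0, 0, 0.039], [0, 0, 0, 0, 0, 0.078], [0, 0, 0, 0, 0, 0.117], [0, 0, 0, 0, 0, 0.155], [0, 0, 0, 0, 0, 0.19]],
  ],
)

```text
time: 18.15
eef_pos: [0.6033, 0.2354, 0.1709]
tool_rot: [0.934, 0.224, 0.278, 0.002]
wrist_force: [-0.1, 0.5, 0.6]
grip_width: 0.0803
```

Emit:
play_rows(
  series=[
    [[0, 0, 0, 0, 0, 0.039], [0, 0, 0, 0, 0, 0.078], [0, 0, 0, 0, 0, 0.117], [0, 0, 0, 0, 0, 0.155], [0, 0, 0, 0, 0, 0.19]],
  ],
)

```text
time: 18.57
eef_pos: [0.6032, 0.2355, 0.1709]
tool_rot: [0.959, -0.061, 0.266, -0.079]
wrist_force: [-0.2, -0.3, 0.4]
grip_width: 0.0796
```

Emit:
play_rows(
  series=[
    [[0, 0, 0, 0, 0, 0.039], [0, 0, 0, 0, 0, 0.078], [0, 0, 0, 0, 0, 0.117], [0, 0, 0, 0, 0, 0.155], [0, 0, 0, 0, 0, 0.19]],
  ],
  claw=1,
)

```text
time: 18.98
eef_pos: [0.6037, 0.2352, 0.1712]
tool_rot: [0.898, -0.34, 0.232, -0.154]
wrist_force: [0.5, -0.0, 0.8]
grip_width: 0.0521
```

Emit:
play_rows(
  series=[
    [[0, 0, 0, 0, 0, 0], [0, 0, 0, 0, 0, 0], [0, 0, 0, 0, 0, 0]],
  ],
)

```text
time: 19.23
eef_pos: [0.6037, 0.235, 0.1711]
tool_rot: [0.9, -0.336, 0.232, -0.153]
wrist_force: [1.6, -0.4, 0.9]
grip_width: 0.0519
```

```bash
python3 st.py w13
```

```text
[0.60367852 0.2350143  0.1710819 ] 19.2333 [ 0.077  0.544 -0.838  2.152  1.574  0.575 -2.682] 0.05193449468224027
force tool [ 1.64874972 -0.98201598  0.00413026] [-0.31062766  0.12000063 -0.01337044]
[-5.09597744e-04  6.11686410e-03  9.44794720e-01] [ -0.    1.  -65.5]
```

View pics/w13.png

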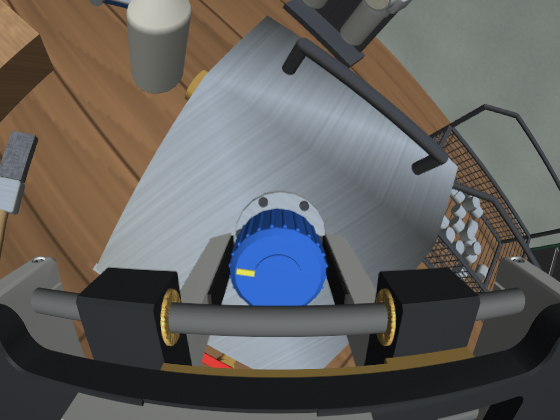

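Emit:
play_rows(
  series=[
    [[0, 0, -0.0015, 0, 0, -0.039], [0, 0, -0.003, 0, 0, -0.078], [0, 0, -0.0045, 0, 0, -0.117], [0, 0, -0.006, 0, 0, -0.155], [0, 0, -0.0076, 0, 0, -0.19]],
  ],
)

```text
time: 19.7
eef_pos: [0.6027, 0.2348, 0.1713]
tool_rot: [0.959, -0.054, 0.267, -0.077]
wrist_force: [0.9, -1.1, -0.3]
grip_width: 0.052
```

Emit:
play_rows(
  series=[
    [[0, 0, -0.0015, 0, 0, -0.039], [0, 0, -0.003, 0, 0, -0.078], [0, 0, -0.0045, 0, 0, -0.117], [0, 0, -0.006, 0, 0, -0.155], [0, 0, -0.0076, 0, 0, -0.19]],
  ],
)

```text
time: 20.12
eef_pos: [0.6018, 0.2355, 0.1718]
tool_rot: [0.933, 0.23, 0.277, 0.004]
wrist_force: [-1.0, -0.4, 0.6]
grip_width: 0.0521
```

Emit:
play_rows(
  series=[
    [[0, 0, -0.0015, 0, 0, -0.039], [0, 0, -0.003, 0, 0, -0.078], [0, 0, -0.0045, 0, 0, -0.117], [0, 0, -0.006, 0, 0, -0.155], [0, 0, -0.0076, 0, 0, -0.19]],
  ],
)

```text
time: 20.53
eef_pos: [0.6013, 0.2353, 0.1724]
tool_rot: [0.824, 0.495, 0.264, 0.086]
wrist_force: [-0.6, -0.2, 0.6]
grip_width: 0.0522
```

Emit:
play_rows(
  series=[
    [[0, 0, -0.0015, 0, 0, -0.039], [0, 0, -0.003, 0, 0, -0.078], [0, 0, -0.0045, 0, 0, -0.117], [0, 0, -0.006, 0, 0, -0.155], [0, 0, -0.0076, 0, 0, -0.19]],
  ],
)

```text
time: 20.95
eef_pos: [0.601, 0.235, 0.1731]
tool_rot: [0.642, 0.715, 0.227, 0.159]
wrist_force: [-1.1, -1.5, 0.6]
grip_width: 0.0521
```

```bash
python3 st.py
```

```text
[0.60102579 0.23500971 0.17309168] 20.95 [ 0.032  0.515 -0.766  2.155  1.558  0.526 -0.286] 0.05212499250521803
force tool [-1.31495445 -0.70383192 -1.30395239] [ 0.50143453 -0.23042626  0.03065418]
[-4.27562246e-03  1.34447372e-03 -1.44827800e+00] [ -1.1   0.3 -62.4]
```

Emit:
play_rows(
  series=[
    [[0, 0, -0.0015, 0, 0, -0.039], [0, 0, -0.003, 0, 0, -0.078], [0, 0, -0.0045, 0, 0, -0.117], [0, 0, -0.006, 0, 0, -0.155], [0, 0, -0.0076, 0, 0, -0.19]],
  ],
)

```text
time: 21.37
eef_pos: [0.6005, 0.2338, 0.1734]
tool_rot: [0.404, 0.872, 0.169, 0.219]
wrist_force: [-1.1, -3.3, 1.3]
grip_width: 0.0517
```

Emit:
play_rows(
  series=[
    [[0, 0, -0.0015, 0, 0, -0.039], [0, 0, -0.003, 0, 0, -0.078], [0, 0, -0.0045, 0, 0, -0.117], [0, 0, -0.006, 0, 0, -0.155], [0, 0, -0.0076, 0, 0, -0.19]],
  ],
)

```text
time: 21.78
eef_pos: [0.6004, 0.2324, 0.174]
tool_rot: [0.13, 0.952, 0.096, 0.26]
wrist_force: [-1.8, -4.6, 3.2]
grip_width: 0.0521
```

Emit:
play_rows(
  series=[
    [[0, 0, -0.0015, 0, 0, -0.039], [0, 0, -0.003, 0, 0, -0.078], [0, 0, -0.0045, 0, 0, -0.117], [0, 0, -0.006, 0, 0, -0.155], [0, 0, -0.0076, 0, 0, -0.19]],
  ],
)

```text
time: 22.2
eef_pos: [0.6013, 0.2318, 0.1754]
tool_rot: [-0.155, 0.948, 0.015, 0.278]
wrist_force: [0.1, -4.4, 5.3]
grip_width: 0.0522
```

Emit:
play_rows(
  series=[
    [[0, 0, -0.0015, 0, 0, -0.039], [0, 0, -0.003, 0, 0, -0.078], [0, 0, -0.0045, 0, 0, -0.117], [0, 0, -0.006, 0, 0, -0.155], [0, 0, -0.0076, 0, 0, -0.19]],
  ],
)

```text
time: 22.62
eef_pos: [0.6016, 0.233, 0.1768]
tool_rot: [-0.427, 0.86, -0.067, 0.271]
wrist_force: [2.4, -2.8, 2.7]
grip_width: 0.0522
```

Emit:
play_rows(
  series=[
    [[0, 0, -0.0015, 0, 0, -0.039], [0, 0, -0.003, 0, 0, -0.078], [0, 0, -0.0045, 0, 0, -0.117], [0, 0, -0.006, 0, 0, -0.155], [0, 0, -0.0076, 0, 0, -0.185]],
  ],
)

```text
time: 23.03
eef_pos: [0.601, 0.2336, 0.1774]
tool_rot: [-0.656, 0.702, -0.141, 0.241]
wrist_force: [2.4, -2.7, 2.7]
grip_width: 0.0521
```

```bash
python3 st.py w14
```

```text
[0.60103037 0.23360645 0.1774374 ] 23.0333 [-0.008  0.489 -0.703  2.155  1.54   0.488  2.692] 0.052098630067444335
force tool [ 2.23235542 -3.67935336 -1.33116698] [0.27472564 0.34525765 0.08496443]
[0.00280727 0.00863693 1.86717584] [  0.4   1.7 -58.6]
```

View pics/w14.png

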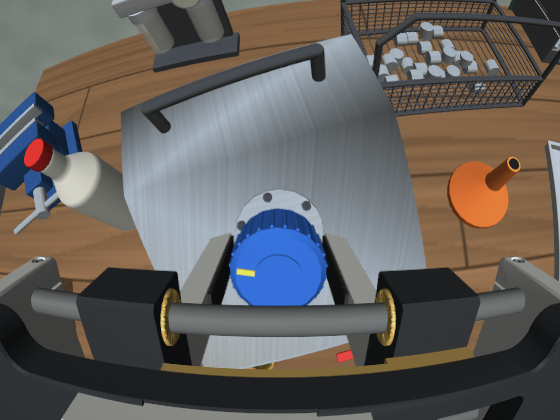

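Emit:
play_rows(
  series=[
    [[0, 0, 0, 0, 0, 0], [0, 0, 0, 0, 0, 0], [0, 0, 0, 0, 0, 0], [0, 0, 0, 0, 0, 0]],
  ],
  claw=-0.7,
)

```text
time: 23.42
eef_pos: [0.5989, 0.235, 0.1761]
tool_rot: [-0.654, 0.704, -0.138, 0.24]
wrist_force: [0.1, 0.6, -0.1]
grip_width: 0.0756
```

```bash
python3 st.py w15
```

```text
[0.59887921 0.23497404 0.1761186 ] 23.4167 [-0.008  0.49  -0.704  2.157  1.539  0.486  2.684] 0.07560996200198002
force tool [-0.56470121  0.03759613  0.22437972] [-0.47999429  0.13644044  0.07152037]
[0.00210685 0.00346622 1.87406573] [  1.3  -0.8 -58.7]
```

Emit:
play_rows(
  series=[
    [[0, 0, 0, 0, 0, 0.039], [0, 0, 0, 0, 0, 0.078], [0, 0, 0, 0, 0, 0.117], [0, 0, 0, 0, 0, 0.155], [0, 0, 0, 0, 0, 0.19]],
  ],
)

```text
time: 23.88
eef_pos: [0.5993, 0.2348, 0.1764]
tool_rot: [-0.416, 0.866, -0.061, 0.271]
wrist_force: [-0.4, 0.8, 0.8]
grip_width: 0.0797
```

Emit:
play_rows(
  series=[
    [[0, 0, 0, 0, 0, 0.039], [0, 0, 0, 0, 0, 0.078], [0, 0, 0, 0, 0, 0.117], [0, 0, 0, 0, 0, 0.155], [0, 0, 0, 0, 0, 0.19]],
  ],
)

```text
time: 24.3
eef_pos: [0.5993, 0.2348, 0.1763]
tool_rot: [-0.143, 0.95, 0.022, 0.277]
wrist_force: [-0.4, -0.3, -0.5]
grip_width: 0.08
```

Emit:
play_rows(
  series=[
    [[0, 0, 0, 0, 0, 0.039], [0, 0, 0, 0, 0, 0.078], [0, 0, 0, 0, 0, 0.117], [0, 0, 0, 0, 0, 0.155], [0, 0, 0, 0, 0, 0.19]],
  ],
)

```text
time: 24.72
eef_pos: [0.5993, 0.2348, 0.1764]
tool_rot: [0.143, 0.95, 0.102, 0.258]
wrist_force: [0.7, 0.5, 0.1]
grip_width: 0.08
```

Emit:
play_rows(
  series=[
    [[0, 0, 0, 0, 0, 0.039], [0, 0, 0, 0, 0, 0.078], [0, 0, 0, 0, 0, 0.117], [0, 0, 0, 0, 0, 0.155], [0, 0, 0, 0, 0, 0.19]],
  ],
)

```text
time: 25.13
eef_pos: [0.5993, 0.2348, 0.1764]
tool_rot: [0.416, 0.866, 0.173, 0.217]
wrist_force: [0.3, 0.3, 0.8]
grip_width: 0.0799
```

Emit:
play_rows(
  series=[
    [[0, 0, 0, 0, 0, 0.039], [0, 0, 0, 0, 0, 0.078], [0, 0, 0, 0, 0, 0.117], [0, 0, 0, 0, 0, 0.155], [0, 0, 0, 0, 0, 0.19]],
  ],
)

```text
time: 25.55
eef_pos: [0.5993, 0.2348, 0.1763]
tool_rot: [0.652, 0.705, 0.229, 0.156]
wrist_force: [0.0, -0.6, 0.1]
grip_width: 0.0797
```

Emit:
play_rows(
  series=[
    [[0, 0, 0, 0, 0, 0.039], [0, 0, 0, 0, 0, 0.078], [0, 0, 0, 0, 0, 0.117], [0, 0, 0, 0, 0, 0.155], [0, 0, 0, 0, 0, 0.19]],
  ],
)

```text
time: 25.97
eef_pos: [0.5993, 0.2348, 0.1763]
tool_rot: [0.831, 0.482, 0.265, 0.082]
wrist_force: [0.9, 0.3, -0.2]
grip_width: 0.0797
```

```bash
python3 st.py w16
```

```text
[0.59927619 0.23478074 0.17634411] 25.9667 [ 0.031  0.506 -0.764  2.156  1.544  0.521 -0.901] 0.07969262352775945
force tool [0.53210885 0.44629605 0.64023037] [ 0.23453792 -0.23866806  0.01726073]
[-0.00325049  0.00281593 -0.82193777] [ -1.    0.8 -58.7]
```

View pics/w16.png

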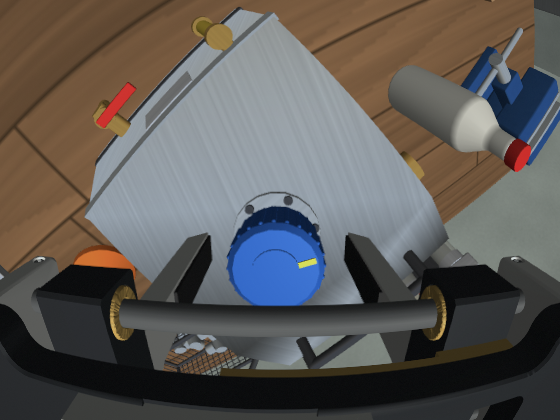

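View pics/w15.png

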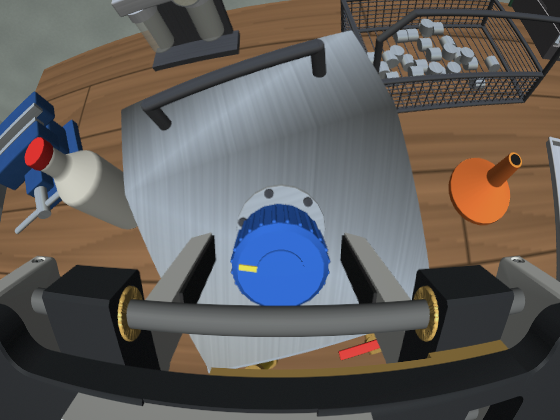

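Emit:
play_rows(
  series=[
    [[0, 0, 0, 0, 0, 0.039], [0, 0, 0, 0, 0, 0.078], [0, 0, 0, 0, 0, 0.117], [0, 0, 0, 0, 0, 0.155], [0, 0, 0, 0, 0, 0.19]],
  ],
)

```text
time: 26.43
eef_pos: [0.5994, 0.2347, 0.1764]
tool_rot: [0.936, 0.218, 0.278, 0.001]
wrist_force: [-0.1, 0.2, 0.2]
grip_width: 0.0799
```

Emit:
play_rows(
  series=[
    [[0, 0, 0, 0, 0, 0.039], [0, 0, 0, 0, 0, 0.078], [0, 0, 0, 0, 0, 0.117], [0, 0, 0, 0, 0, 0.155], [0, 0, 0, 0, 0, 0.19]],
  ],
)

```text
time: 26.85
eef_pos: [0.5994, 0.2347, 0.1764]
tool_rot: [0.958, -0.067, 0.265, -0.081]
wrist_force: [0.4, 0.6, -0.4]
grip_width: 0.0794
```

Emit:
play_rows(
  series=[
    [[0, 0, 0, 0, 0, 0.039], [0, 0, 0, 0, 0, 0.078], [0, 0, 0, 0, 0, 0.117], [0, 0, 0, 0, 0, 0.155], [0, 0, 0, 0, 0, 0.19]],
  ],
)

```text
time: 27.27
eef_pos: [0.5994, 0.2347, 0.1764]
tool_rot: [0.896, -0.346, 0.23, -0.156]
wrist_force: [-0.2, 0.1, -0.3]
grip_width: 0.0798
```

Emit:
play_rows(
  series=[
    [[0, 0, 0, 0, 0, 0], [0, 0, 0, 0, 0, 0], [0, 0, 0, 0, 0, 0], [0, 0, 0, 0, 0, 0], [0, 0, 0, 0, 0, 0]],
  ],
  claw=1,
  squeeze=25,
)

```text
time: 27.68
eef_pos: [0.5997, 0.2344, 0.1766]
tool_rot: [0.897, -0.344, 0.231, -0.155]
wrist_force: [0.9, 0.3, -0.1]
grip_width: 0.0518
```

```bash
python3 st.py w17
```

```text
[0.59969236 0.23444749 0.17658872] 27.6833 [ 0.052  0.515 -0.796  2.155  1.546  0.541 -2.683] 0.051834174711187786
force tool [ 0.33563015 -0.62572335  0.55772135] [-0.37909885 -0.23354048 -0.00898265]
[-2.60912811e-04  5.25826102e-03  9.60982097e-01] [  0.5   0.9 -58.7]
```

View pics/w17.png

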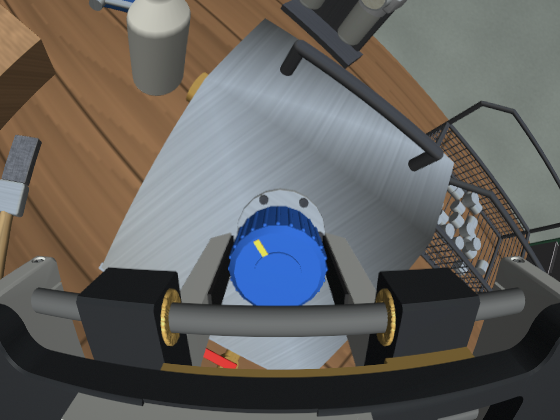

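Emit:
play_rows(
  series=[
    [[0, 0, -0.0015, 0, 0, -0.039], [0, 0, -0.003, 0, 0, -0.078], [0, 0, -0.0045, 0, 0, -0.117], [0, 0, -0.006, 0, 0, -0.155], [0, 0, -0.0076, 0, 0, -0.19]],
  ],
)

```text
time: 28.15
eef_pos: [0.599, 0.2339, 0.1769]
tool_rot: [0.959, -0.062, 0.266, -0.079]
wrist_force: [-0.1, -0.9, -0.4]
grip_width: 0.0521
```

Emit:
play_rows(
  series=[
    [[0, 0, -0.0015, 0, 0, -0.039], [0, 0, -0.003, 0, 0, -0.078], [0, 0, -0.0045, 0, 0, -0.117], [0, 0, -0.006, 0, 0, -0.155], [0, 0, -0.0076, 0, 0, -0.19]],
  ],
)

```text
time: 28.57
eef_pos: [0.5989, 0.2334, 0.1777]
tool_rot: [0.935, 0.222, 0.278, 0.003]
wrist_force: [-0.0, -0.6, 0.5]
grip_width: 0.0521
```

Emit:
play_rows(
  series=[
    [[0, 0, -0.0015, 0, 0, -0.039], [0, 0, -0.003, 0, 0, -0.078], [0, 0, -0.0045, 0, 0, -0.117], [0, 0, -0.006, 0, 0, -0.155], [0, 0, -0.0076, 0, 0, -0.19]],
  ],
)

```text
time: 28.98
eef_pos: [0.5984, 0.2339, 0.1785]
tool_rot: [0.828, 0.487, 0.265, 0.084]
wrist_force: [0.2, -1.1, -0.4]
grip_width: 0.0521
```

Emit:
play_rows(
  series=[
    [[0, 0, -0.0015, 0, 0, -0.039], [0, 0, -0.003, 0, 0, -0.078], [0, 0, -0.0045, 0, 0, -0.117], [0, 0, -0.006, 0, 0, -0.155], [0, 0, -0.0076, 0, 0, -0.19]],
  ],
)

```text
time: 29.4
eef_pos: [0.5979, 0.2335, 0.179]
tool_rot: [0.648, 0.709, 0.228, 0.158]
wrist_force: [-0.5, -1.2, 0.7]
grip_width: 0.0522
```

Emit:
play_rows(
  series=[
    [[0, 0, -0.0015, 0, 0, -0.039], [0, 0, -0.003, 0, 0, -0.078], [0, 0, -0.0045, 0, 0, -0.117], [0, 0, -0.006, 0, 0, -0.155], [0, 0, -0.0076, 0, 0, -0.19]],
  ],
)

```text
time: 29.82
eef_pos: [0.5981, 0.2329, 0.18]
tool_rot: [0.411, 0.868, 0.171, 0.219]
wrist_force: [-0.9, -2.0, 1.0]
grip_width: 0.0519
```

```bash
python3 st.py w18
```

```text
[0.59809803 0.23294374 0.17995236] 29.8167 [ 0.029  0.495 -0.758  2.157  1.529  0.516  0.317] 0.051867127705667475
force tool [-1.34567461 -1.262401   -1.55245947] [ 0.36166545 -0.11207203  0.06458346]
[-7.61030213e-03 -1.53838302e-03 -2.02808382e+00] [  0.4  -0.5 -54.8]
```

View pics/w18.png

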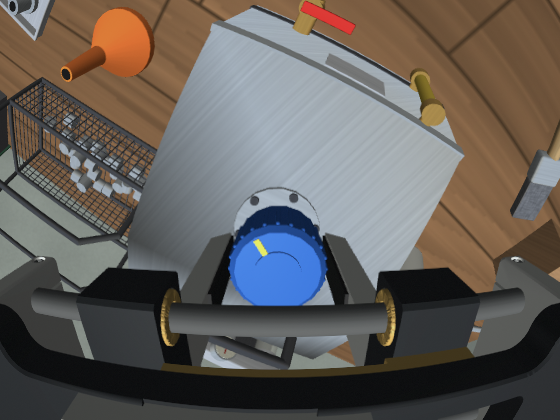

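Emit:
play_rows(
  series=[
    [[0, 0, -0.0015, 0, 0, -0.039], [0, 0, -0.003, 0, 0, -0.078], [0, 0, -0.0045, 0, 0, -0.117], [0, 0, -0.006, 0, 0, -0.155], [0, 0, -0.0076, 0, 0, -0.19]],
  ],
)

```text
time: 30.28
eef_pos: [0.5978, 0.2336, 0.1808]
tool_rot: [0.139, 0.95, 0.1, 0.259]
wrist_force: [0.6, -1.5, -0.1]
grip_width: 0.0519
```

Emit:
play_rows(
  series=[
    [[0, 0, -0.0015, 0, 0, -0.039], [0, 0, -0.003, 0, 0, -0.078], [0, 0, -0.0045, 0, 0, -0.117], [0, 0, -0.006, 0, 0, -0.155], [0, 0, -0.0076, 0, 0, -0.19]],
  ],
)

```text
time: 30.7
eef_pos: [0.5971, 0.2333, 0.1811]
tool_rot: [-0.147, 0.949, 0.02, 0.277]
wrist_force: [-0.9, -0.4, 1.5]
grip_width: 0.0521
```

Emit:
play_rows(
  series=[
    [[0, 0, -0.0015, 0, 0, -0.039], [0, 0, -0.003, 0, 0, -0.078], [0, 0, -0.0045, 0, 0, -0.117], [0, 0, -0.006, 0, 0, -0.155], [0, 0, -0.0076, 0, 0, -0.19]],
  ],
)

```text
time: 31.12
eef_pos: [0.5964, 0.2327, 0.1815]
tool_rot: [-0.419, 0.864, -0.063, 0.27]
wrist_force: [-1.1, -2.1, 1.0]
grip_width: 0.0521
```

Emit:
play_rows(
  series=[
    [[0, 0, -0.0015, 0, 0, -0.039], [0, 0, -0.003, 0, 0, -0.078], [0, 0, -0.0045, 0, 0, -0.117], [0, 0, -0.006, 0, 0, -0.155], [0, 0, -0.0076, 0, 0, -0.185]],
  ],
)

```text
time: 31.53
eef_pos: [0.5965, 0.2324, 0.1824]
tool_rot: [-0.649, 0.708, -0.138, 0.241]
wrist_force: [-0.6, -2.2, 0.4]
grip_width: 0.0521
```

```bash
python3 st.py w19
```

```text
[0.59653137 0.23240888 0.18242581] 31.5333 [ 0.025  0.485 -0.75   2.158  1.516  0.508  2.696] 0.052113975141762685
force tool [ 2.10922324  0.0350843  -0.89113505] [-0.1434062   0.59859031  0.05128411]
[1.08186470e-03 7.54574673e-03 1.88626129e+00] [ -0.1   0.6 -51.9]
```

Emit:
play_rows(
  series=[
    [[0, 0, -0.01, 0, 0, 0], [0, 0, -0.02, 0, 0, 0], [0, 0, -0.03, 0, 0, 0], [0, 0, -0.04, 0, 0, 0], [0, 0, -0.04, 0, 0, 0]],
  ],
)

```text
time: 32.0
eef_pos: [0.5939, 0.2331, 0.1859]
tool_rot: [-0.648, 0.709, -0.137, 0.242]
wrist_force: [0.6, -1.1, 0.4]
grip_width: 0.0521
```

```bash
python3 st.py w20
```

```text
[0.59394343 0.2330749  0.18590792] 32.0 [ 0.028  0.476 -0.755  2.16   1.5    0.505  2.704] 0.052075274625800784
force tool [ 1.02342588 -0.83027115 -0.17836172] [-0.1355043   0.56675009  0.02002714]
[0.00238081 0.00553492 1.89042942] [  0.9   0.1 -47.7]
```

View pics/w20.png

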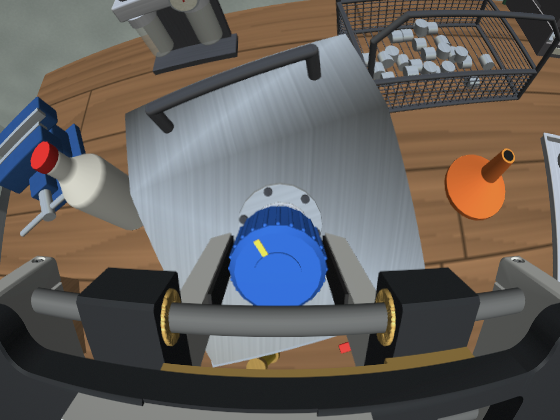

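Emit:
play_rows(
  series=[
    [[0, 0, -0.08, 0, 0, 0], [0, 0, -0.16, 0, 0, 0], [0, 0, -0.24, 0, 0, 0], [0, 0, -0.32, 0, 0, 0], [0, 0, -0.4, 0, 0, 0]],
  ],
)

```text
time: 32.47
eef_pos: [0.5722, 0.2297, 0.2197]
tool_rot: [-0.649, 0.708, -0.136, 0.242]
wrist_force: [-0.9, -0.7, -0.0]
grip_width: 0.0521
```

```bash
python3 st.py w21; python3 - <<'E'
from kin2 import *
s,p,q=now(); j=s["joint_positions"]
print(q.as_matrix().round(2))
ax_=-q.as_matrix()[:,2]
# minimal upright rotation
v=np.cross(ax_,[0,0,1]); up=R.from_rotvec(v/np.linalg.norm(v)*np.arcsin(np.linalg.norm(v)))
for dy in (0,-.8,.8,1.6,2.4,3.1):
    a=j
    a=sim(a,p+.06*axis,q)
    q1=q; a1=sim(a,np.array([.52,.05,.30]),(up*q)*R.from_rotvec([0,0,dy/2]))
    a2=sim(a1,np.array([.567,-.246,.20]),(up*q)*R.from_rotvec([0,0,dy]))
    a3=sim(a2,np.array([.567,-.246,-.028]),(up*q)*R.from_rotvec([0,0,dy]))
    print(dy,a.round(2),a1.round(2),a2.round(2),a3.round(2),(np.minimum(a3-lo,hi-a3)).min().round(2))
E
```

```text
[0.57218744 0.22968519 0.2196939 ] 32.4667 [ 0.071  0.389 -0.802  2.167  1.326  0.494  2.853] 0.05212665933945466
force tool [ 0.74575884  0.70870417 -0.55420302] [-0.54444277  0.17489582  0.04363466]
[0.00355623 0.002608   1.88885547] [ 2.2 -0.9 -7.4]
[[-0.04 -0.85  0.52]
 [-0.99  0.12  0.12]
 [-0.17 -0.51 -0.85]]
0 [ 0.19  0.27 -0.93  2.15  1.04  0.51  3.11] [ 0.58  0.51 -1.14  1.66  0.49  1.29  3.97] [ 0.94  0.75 -1.05  1.55  0.68  1.24  4.4 ] [ 0.84  1.01 -0.85  1.72  0.96  0.88  4.19] -1.25
-0.8 [ 0.19  0.27 -0.93  2.15  1.04  0.51  3.11] [ 0.62  0.57 -1.26  1.65  0.55  1.33  4.3 ] [ 1.01  0.86 -1.27  1.55  0.83  1.36  5.08] [ 0.94  1.12 -1.06  1.72  1.13  1.05  4.88] -1.94
0.8 [ 0.19  0.27 -0.93  2.15  1.04  0.51  3.11] [ 0.53  0.47 -1.03  1.66  0.42  1.26  3.64] [ 0.84  0.67 -0.83  1.55  0.53  1.15  3.73] [ 0.74  0.93 -0.64  1.73  0.78  0.75  3.53] -0.59
1.6 [ 0.19  0.27 -0.93  2.15  1.04  0.51  3.11] [ 0.47  0.43 -0.92  1.66  0.36  1.23  3.3 ] [ 0.73  0.61 -0.62  1.56  0.38  1.09  3.05] [ 0.64  0.89 -0.45  1.73  0.59  0.66  2.88] 0.06
2.4 [ 0.19  0.27 -0.93  2.15  1.04  0.51  3.11] [ 0.41  0.41 -0.82  1.66  0.31  1.21  2.95] [ 0.62  0.58 -0.42  1.57  0.26  1.05  2.36] [ 0.55  0.86 -0.3   1.74  0.41  0.6   2.23] 0.37
3.1 [ 0.19  0.27 -0.93  2.15  1.04  0.51  3.11] [ 0.36  0.39 -0.73  1.66  0.27  1.2   2.64] [ 0.52  0.56 -0.25  1.57  0.16  1.03  1.75] [ 0.47  0.85 -0.18  1.74  0.25  0.57  1.67] 0.34
```

View pics/w21.png

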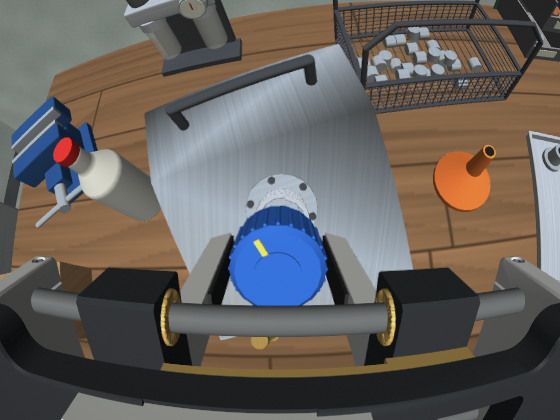

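Emit:
play_rows(
  series=[
    [[0, 0, -0.02, 0, 0, 0.038], [0, 0, -0.04, 0, 0, 0.076], [0, 0, -0.06, 0, 0, 0.114], [0, 0, -0.08, 0, 0, 0.152], [0, 0, -0.1, 0, 0, 0.19]],
  ],
)

```text
time: 32.93
eef_pos: [0.5674, 0.2281, 0.2278]
tool_rot: [-0.409, 0.869, -0.058, 0.271]
wrist_force: [-0.2, -0.1, -1.1]
grip_width: 0.0519
```

Emit:
play_rows(
  series=[
    [[0, 0, -0.02, 0, 0, 0.038], [0, 0, -0.04, 0, 0, 0.076], [0, 0, -0.06, 0, 0, 0.114], [0, 0, -0.08, 0, 0, 0.152], [0, 0, -0.1, 0, 0, 0.19]],
  ],
)

```text
time: 33.35
eef_pos: [0.5622, 0.227, 0.2362]
tool_rot: [-0.136, 0.951, 0.024, 0.276]
wrist_force: [-0.5, -0.5, -0.2]
grip_width: 0.0524
```

Emit:
play_rows(
  series=[
    [[0, 0, -0.02, 0, 0, 0.038], [0, 0, -0.04, 0, 0, 0.076], [0, 0, -0.06, 0, 0, 0.114], [0, 0, -0.08, 0, 0, 0.152], [0, 0, -0.1, 0, 0, 0.19]],
  ],
)

```text
time: 33.77
eef_pos: [0.557, 0.2258, 0.2446]
tool_rot: [0.15, 0.949, 0.104, 0.257]
wrist_force: [0.6, 0.5, -1.2]
grip_width: 0.0516
```

```bash
cat > plan.py <<'E'
from kin2 import *
s,p,q=now(); j=s["joint_positions"]; print(p,s["time"],j.round(2),s["grip_width"])
X=q.as_matrix()[:,0]
ax_=-q.as_matrix()[:,2]
v=np.cross(ax_,[0,0,1]); up=R.from_rotvec(v/np.linalg.norm(v)*np.arcsin(np.linalg.norm(v))) if np.linalg.norm(v)>1e-4 else R.identity()
E
python3 - <<'E'
from plan import *
for dy in (0,.8,1.6,2.4):
    a1=sim(j,np.array([.52,.05,.30]),(up*q)*R.from_rotvec([0,0,dy/2]))
    a2=sim(a1,np.array([.567,-.246,.20]),(up*q)*R.from_rotvec([0,0,dy]))
    a3=sim(a2,np.array([.567,-.246,-.028]),(up*q)*R.from_rotvec([0,0,dy]))
    print(dy,a1.round(2),a2.round(2),a3.round(2),(np.minimum(a3-lo,hi-a3)).min().round(2))
dy=.8
seq(p,q,[(np.array([.52,.05,.30]),(up*q)*R.from_rotvec([0,0,dy/2])),(np.array([.567,-.246,.20]),(up*q)*R.from_rotvec([0,0,dy]))])
E
```

```text
[0.55704342 0.22576462 0.24464556] 33.7667 [-0.07  0.28 -0.6   2.17  1.09  0.4   1.27] 0.0516104459645319
0 [ 0.47  0.43 -0.92  1.66  0.36  1.23  2.3 ] [ 0.84  0.67 -0.82  1.56  0.52  1.15  2.74] [ 0.74  0.93 -0.63  1.73  0.77  0.75  2.53] 0.41
0.8 [ 0.4   0.4  -0.8   1.66  0.3   1.21  1.96] [ 0.72  0.61 -0.6   1.56  0.37  1.09  2.06] [ 0.63  0.88 -0.44  1.73  0.57  0.65  1.9 ] 0.42
1.6 [ 0.33  0.38 -0.68  1.66  0.25  1.19  1.61] [ 0.6   0.58 -0.39  1.56  0.24  1.05  1.38] [ 0.53  0.86 -0.28  1.74  0.38  0.6   1.26] 0.37
2.4 [ 0.26  0.36 -0.58  1.67  0.21  1.18  1.26] [ 0.48  0.56 -0.19  1.57  0.12  1.03  0.69] [ 0.45  0.85 -0.14  1.74  0.19  0.56  0.62] 0.33
[-0.272, -0.787, -0.437, 0.061, 0.066, 0.062] [0.539 0.138 0.272]
[-0.345, -0.801, -0.347, 0.061, 0.067, 0.062] [0.52 0.05 0.3 ]
[-0.765, -0.643, 0.333, -0.0, -0.0, 0.042] [ 0.536 -0.049  0.267]
[-0.843, -0.537, 0.332, -0.0, -0.0, 0.043] [ 0.551 -0.147  0.233]
[-0.908, -0.418, 0.333, -0.0, -0.0, 0.042] [ 0.567 -0.246  0.2  ]
```

Emit:
play_rows(
  series=[
    [[-0.06, -0.16, -0.09, 0.012, 0.013, 0.012], [-0.11, -0.31, -0.17, 0.024, 0.026, 0.024], [-0.16, -0.47, -0.26, 0.036, 0.04, 0.036], [-0.22, -0.63, -0.35, 0.048, 0.053, 0.05], [-0.27, -0.79, -0.44, 0.061, 0.066, 0.062]],
  ],
)

```text
time: 34.18
eef_pos: [0.5385, 0.1367, 0.2735]
tool_rot: [0.252, 0.957, 0.052, 0.131]
wrist_force: [0.2, -0.7, -1.1]
grip_width: 0.0518
```

Emit:
play_rows(
  series=[
    [[-0.07, -0.16, -0.07, 0.012, 0.013, 0.012], [-0.14, -0.32, -0.14, 0.024, 0.026, 0.024], [-0.2, -0.48, -0.21, 0.036, 0.04, 0.036], [-0.27, -0.64, -0.28, 0.048, 0.053, 0.05], [-0.34, -0.8, -0.35, 0.061, 0.067, 0.062]],
  ],
)

```text
time: 34.6
eef_pos: [0.5201, 0.049, 0.3015]
tool_rot: [0.349, 0.937, -0.002, -0.0]
wrist_force: [0.2, 0.3, -0.6]
grip_width: 0.0521
```

Emit:
play_rows(
  series=[
    [[-0.15, -0.13, 0, 0, 0, 0.01], [-0.3, -0.26, 0, 0, 0, 0.02], [-0.46, -0.39, 0, 0, 0, 0.03], [-0.61, -0.52, 0, 0, 0, 0.035], [-0.76, -0.64, 0, 0, 0, 0.042]],
  ],
)

```text
time: 35.02
eef_pos: [0.5364, -0.0496, 0.3011]
tool_rot: [0.409, 0.912, -0.002, 0.001]
wrist_force: [0.0, -0.5, -0.4]
grip_width: 0.0522
```

Emit:
play_rows(
  series=[
    [[-0.17, -0.11, 0.06, 0, 0, 0.01], [-0.34, -0.22, 0.12, 0, 0, 0.02], [-0.5, -0.32, 0.2, 0, 0, 0.03], [-0.67, -0.43, 0.26, 0, 0, 0.035], [-0.84, -0.54, 0.33, 0, 0, 0.042]],
  ],
)

```text
time: 35.43
eef_pos: [0.5519, -0.1493, 0.2679]
tool_rot: [0.469, 0.883, -0.002, 0.001]
wrist_force: [0.4, -0.7, -0.6]
grip_width: 0.0523
```

```bash
python3 - <<'E'
from plan import *
print(q.as_matrix().round(4))
seq(p,q,[(np.array([.567,-.246,.17]),(up*q)*R.from_rotvec([0,0,.13]))])
E
```

```text
[ 0.55187988 -0.14932962  0.26794617] 35.4333 [ 0.63  0.48 -0.65  1.59  0.31  1.17  2.08] 0.052316997654153444
[[-5.604e-01  8.282e-01  1.000e-04]
 [ 8.282e-01  5.604e-01 -3.500e-03]
 [-3.000e-03 -1.900e-03 -1.000e+00]]
[-0.441, -0.207, 0.491, -0.0, 0.0, 0.021] [ 0.559 -0.198  0.219]
[-0.454, -0.178, 0.492, -0.0, 0.001, 0.02] [ 0.567 -0.246  0.17 ]
```

Emit:
play_rows(
  series=[
    [[-0.15, -0.06, 0.2, 0, 0, 0], [-0.3, -0.13, 0.4, 0, 0, 0], [-0.45, -0.2, 0.6, 0, 0, 0], [-0.65, -0.27, 0.8, 0, 0, 0], [-0.85, -0.35, 0.98, 0, 0, 0]],
  ],
)

```text
time: 35.85
eef_pos: [0.5705, -0.2393, 0.1693]
tool_rot: [0.468, 0.884, -0.001, 0.001]
wrist_force: [1.1, -1.0, 0.1]
grip_width: 0.0521
```

Emit:
play_rows(
  series=[
    [[-0.02, -0.02, 0.2, 0, 0, 0], [-0.04, -0.04, 0.4, 0, 0, 0], [-0.04, -0.04, 0.6, 0, 0, 0], [-0.04, -0.04, 0.8, 0, 0, 0], [-0.04, -0.04, 0.9, 0, 0, 0]],
  ],
)

```text
time: 36.27
eef_pos: [0.5678, -0.2444, 0.078]
tool_rot: [0.469, 0.883, -0.002, -0.001]
wrist_force: [-0.7, 0.4, -0.7]
grip_width: 0.0519
```

```bash
python3 st.py w22; python3 - <<'E'
from plan import *
from cell import viewer,finder
import cv2
out=[]
C_=np.array([.5997,-.2373]);
print("tray", R.from_euler('z',.19).apply(p-np.r_[C_,0]))
for c in("side","top"):
    i=viewer.get_image(c)["pixels"][:,:,::-1].copy(); cv2.imwrite(f"pics/{c}22.png",i)
    print([(d["location"],d["score"]) for d in finder.spot_in(c,"cap")[:2]])
    u0=proj(c,np.r_[C_,0]).astype(int); out.append(cv2.resize(i[u0[1]-50:u0[1]+50,u0[0]-50:u0[0]+50],None,fx=4,fy=4,interpolation=cv2.INTER_CUBIC))
cv2.imwrite("pics/st22.png",np.hstack(out))
E
```

```text
[ 0.56783984 -0.24436952  0.07803589] 36.2667 [ 0.681  0.745 -0.539  1.685  0.485  0.851  2.098] 0.05186599977314638
force tool [ 0.6950187  -0.31818485  0.67233421] [-0.13897675  0.03079548  0.03819938]
[ 0.54114813 -0.37451574 -1.877724  ] [ 389.2  264.4 -149. ]
[ 0.56716045 -0.2439997   0.07715663] 36.3167 [ 0.68  0.75 -0.54  1.69  0.48  0.85  2.1 ] 0.05147959005371916
tray [-0.03068868 -0.01272452  0.07715663]
[]
[([0.4929, -0.4994, 0.0542], 0.18)]
```

View pics/w22.png

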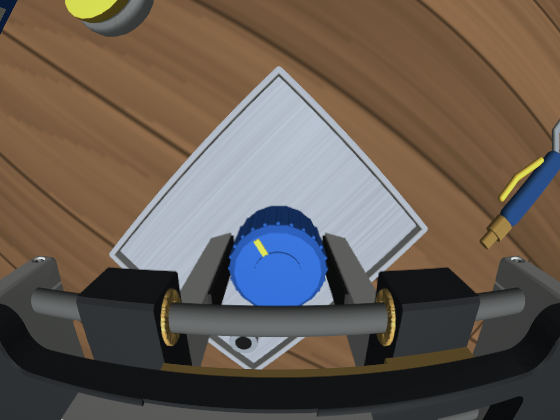

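View pics/st22.png

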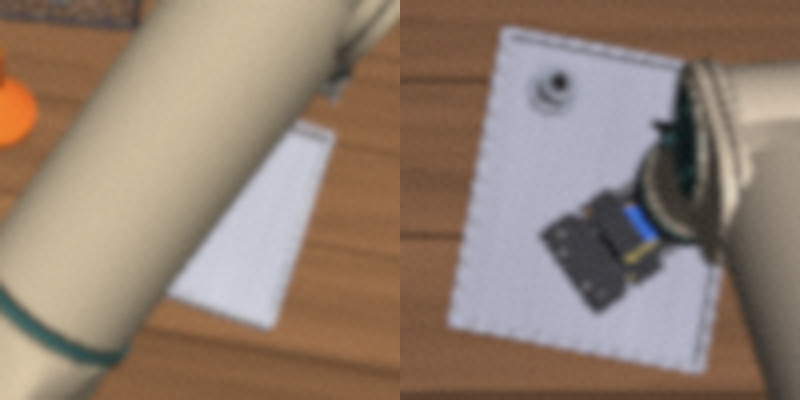

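Emit:
play_rows(
  series=[
    [[0, 0, 0.2, 0, 0, 0], [0, 0, 0.4, 0, 0, 0], [0, 0, 0.6, 0, 0, 0], [0, 0, 0.75, 0, 0, 0], [0, 0, 0.85, 0, 0, 0]],
  ],
)

```text
time: 36.93
eef_pos: [0.5701, -0.2442, -0.0039]
tool_rot: [0.468, 0.884, -0.001, 0.001]
wrist_force: [1.1, -0.0, -0.5]
grip_width: 0.052
```

Emit:
play_rows(
  series=[
    [[0, 0, 0.02, 0, 0, 0], [0, 0, 0.04, 0, 0, 0], [0, 0, 0.06, 0, 0, 0], [0, 0, 0.08, 0, 0, 0]],
  ],
)

```text
time: 37.27
eef_pos: [0.5708, -0.2443, -0.0106]
tool_rot: [0.468, 0.884, -0.001, 0.002]
wrist_force: [0.1, 0.1, -0.5]
grip_width: 0.0524
```

```bash
python3 st.py w23
```

```text
[ 0.57084779 -0.24432424 -0.01061641] 37.2667 [ 0.635  0.859 -0.464  1.731  0.571  0.685  2.026] 0.05235616794107861
force tool [0.02960835 0.13025806 0.48868738] [-0.15801902  0.02121031 -0.014044  ]
[ 0.53423372 -0.37403336 -1.88087203] [ 389.3  262.9 -238.7]
```

View pics/w23.png

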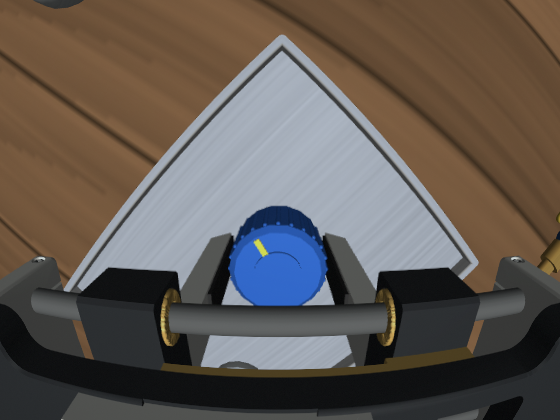

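Expected contact near z ≈ -0.027; lowering in small steps with a force watch.

Emit:
play_rows(
  series=[
    [[0, 0, 0.02, 0, 0, 0], [0, 0, 0.04, 0, 0, 0], [0, 0, 0.06, 0, 0, 0], [0, 0, 0.08, 0, 0, 0], [0, 0, 0.1, 0, 0, 0]],
  ],
)

```text
time: 37.73
eef_pos: [0.5698, -0.244, -0.0219]
tool_rot: [0.468, 0.884, -0.001, 0.001]
wrist_force: [-0.5, 0.7, 0.4]
grip_width: 0.0524
```

Emit:
play_rows(
  series=[
    [[0, 0, 0.01, 0, 0, 0], [0, 0, 0.02, 0, 0, 0], [0, 0, 0.03, 0, 0, 0], [0, 0, 0.03, 0, 0, 0]],
  ],
)

```text
time: 38.07
eef_pos: [0.5698, -0.244, -0.0248]
tool_rot: [0.468, 0.884, -0.001, 0.001]
wrist_force: [0.3, -0.3, -0.2]
grip_width: 0.0521
```

Emit:
play_rows(
  series=[
    [[0, 0, 0.007, 0, 0, 0], [0, 0, 0.014, 0, 0, 0], [0, 0, 0.02, 0, 0, 0], [0, 0, 0.02, 0, 0, 0]],
  ],
)

```text
time: 38.4
eef_pos: [0.5695, -0.2442, -0.0256]
tool_rot: [0.468, 0.884, -0.002, 0.001]
wrist_force: [-4.1, 0.5, 7.7]
grip_width: 0.0521
```

Emit:
play_rows(
  series=[
    [[0, 0, 0.007, 0, 0, 0], [0, 0, 0.014, 0, 0, 0], [0, 0, 0.02, 0, 0, 0], [0, 0, 0.02, 0, 0, 0]],
  ],
)

```text
time: 38.73
eef_pos: [0.5695, -0.2443, -0.0259]
tool_rot: [0.468, 0.884, -0.002, 0.001]
wrist_force: [-6.4, 1.7, 21.0]
grip_width: 0.0522
```

Emit:
play_rows(
  series=[
    [[0, 0, -0.01, 0, 0, 0], [0, 0, -0.02, 0, 0, 0], [0, 0, -0.03, 0, 0, 0], [0, 0, -0.03, 0, 0, 0]],
  ],
)

```text
time: 39.07
eef_pos: [0.5701, -0.2442, -0.0255]
tool_rot: [0.468, 0.884, -0.001, 0.001]
wrist_force: [-0.4, -0.7, 0.9]
grip_width: 0.0519
```

```bash
python3 st.py w24
```

```text
[ 0.57012046 -0.24416686 -0.0255394 ] 39.0667 [ 0.627  0.88  -0.45   1.736  0.584  0.66   2.016] 0.05187569948448965
force tool [-0.39098041 -0.73860935 -0.89624292] [-0.07750302 -0.01657847 -0.01038659]
[ 0.53598587 -0.37394652 -1.88038768] [ 389.   263.2 -253.3]
```

Emit:
play_rows(
  series=[
    [[0, 0, 0, 0, 0, 0], [0, 0, 0, 0, 0, 0], [0, 0, 0, 0, 0, 0], [0, 0, 0, 0, 0, 0], [0, 0, 0, 0, 0, 0]],
  ],
  claw=-1,
)

```text
time: 39.53
eef_pos: [0.5697, -0.244, -0.0258]
tool_rot: [0.468, 0.884, -0.001, 0.001]
wrist_force: [-0.2, 0.5, -0.0]
grip_width: 0.082
```

Emit:
play_rows(
  series=[
    [[0, 0, 0, 0, 0, 0], [0, 0, 0, 0, 0, 0], [0, 0, 0, 0, 0, 0]],
  ],
)

```text
time: 39.78
eef_pos: [0.5698, -0.244, -0.0257]
tool_rot: [0.468, 0.884, -0.001, 0.001]
wrist_force: [0.9, 0.6, 0.0]
grip_width: 0.0936
```

```bash
python3 st.py w25
```

```text
[ 0.56977523 -0.24404381 -0.02571124] 39.7833 [ 0.627  0.88  -0.45   1.736  0.584  0.661  2.016] 0.09356728335097583
force tool [ 0.04008575  1.08239845 -0.04488871] [-0.21823522 -0.01147914  0.01739125]
[ 0.53684517 -0.37406528 -1.88020374] [ 388.9  263.3 -253.4]
```

View pics/w25.png

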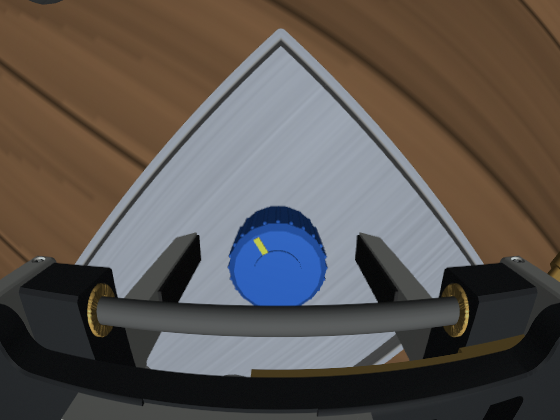

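Cap stands free between the open fingers. Now lift straight up and check.

Emit:
play_rows(
  series=[
    [[0, 0, -0.1, 0, 0, 0], [0, 0, -0.25, 0, 0, 0], [0, 0, -0.5, 0, 0, 0], [0, 0, -0.75, 0, 0, 0], [0, 0, -1, 0, 0, 0]],
  ],
)

```text
time: 40.25
eef_pos: [0.5696, -0.2435, 0.076]
tool_rot: [0.468, 0.884, -0.001, 0.001]
wrist_force: [0.2, -0.7, -0.5]
grip_width: 0.0939
```

Emit:
play_rows(
  series=[
    [[0, 0, -0.2, 0, 0, 0], [0, 0, -0.4, 0, 0, 0], [0, 0, -0.7, 0, 0, 0], [0, 0, -1, 0, 0, 0], [0, 0, -1, 0, 0, 0]],
  ],
)

```text
time: 40.67
eef_pos: [0.5737, -0.2438, 0.1812]
tool_rot: [0.468, 0.884, -0.0, 0.006]
wrist_force: [1.4, -0.2, 0.5]
grip_width: 0.094
```

```bash
python3 st.py w26; python3 - <<'E'
from fit import *
from cell import viewer,finder
import cv2
s,p,q=now()
viewer.get_image("wrist")
for n in("cap","cap_top","bushing","drip_tray"): 
    for d in finder.spot_in("wrist",n)[:1]: print(n,d["location"],d["score"], "tray",R.from_euler('z',.19).apply(np.array(d["location"])-[.5997,-.2373,0]).round(3))
i=viewer.get_image("top")["pixels"][:,:,::-1]; cv2.imwrite("pics/top26.png",i)
for n in("funnel","blow_gun","solvent_bottle","wire_brush","grease_tin"): print(n,[d["location"] for d in finder.spot_in("top",n)[:1]])
E
```

```text
[ 0.57368314 -0.24377619  0.18119071] 40.6667 [ 0.715  0.63  -0.603  1.587  0.403  1.038  2.166] 0.09403315158566332
force tool [-0.92238471  1.07394816 -0.52142935] [-0.20546744 -0.05113328  0.0594875 ]
[ 0.52451479 -0.37336494 -1.88371341] [391.1 260.6 -48.1]
cap [0.5652, -0.2462, 0.0399] 0.69 tray [-0.032 -0.015  0.04 ]
cap_top [0.5663, -0.2514, 0.0388] 0.72 tray [-0.03  -0.02   0.039]
bushing [0.6873, -0.2032, 0.0246] 0.58 tray [0.08  0.05  0.025]
drip_tray [0.5927, -0.2411, 0.0075] 0.86 tray [-0.006 -0.005  0.008]
funnel [[0.6662, -0.0088, 0.0289]]
blow_gun [[0.3853, -0.0263, 0.0184]]
solvent_bottle [[0.6762, 0.4676, 0.1293]]
wire_brush [[0.4353, 0.4751, 0.0219]]
grease_tin [[0.6893, -0.1913, 0.0238]]
```

View pics/w26.png

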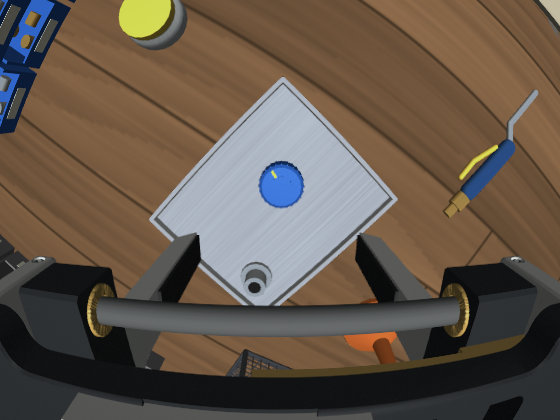

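View pics/top26.png

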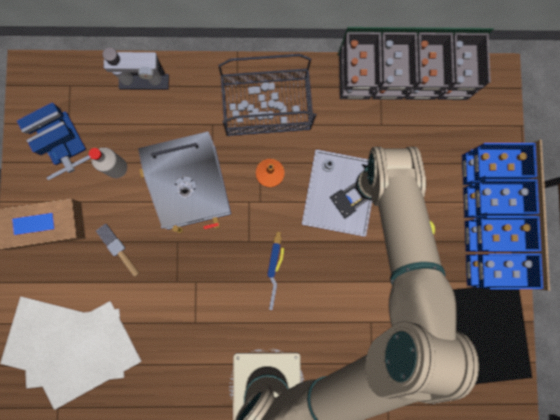

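The wrist view shows the cap upright at (281,185) well inside the tray. The bushing is at (255,278), untouched. The top view shows the bare neck and every bystander in its original place. Cap top at z ≈ 0.040 matches 3 + 38 mm, so it is standing flat on the floor.

```bash
python3 - <<'E'
from cell import ticket
print(ticket.hand_in())
E
```

```text
the job is handed in; nothing more can be done
None
```

I unscrewed the cap about two turns anticlockwise in three grips and lifted it off along the neck's axis. I then set it down under force watch in the drip tray, let go, moved the hand about 200 mm clear and handed the job in at about 41 s.

**Last checks:**
- **Cap:** the trained network found it at about (-31, -17) mm in the tray's frame. Its top was at about 40 mm, where 41 mm is expected for standing flat on the floor. In the wrist picture it stands upright.
- **Bushing and bystanders:** the bushing, funnel, gun, bottle and brush show no visible shift in the pictures. In the last top picture the network took the bushing for the grease tin. The arm partly hid the tin there, but the wrist picture shows it standing by the tray. I never went near it.
- **Hand:** fingers fully open, with no contact force at the wrist.

**What disagreed:**
- **Fingertips:** the pictures show them ending about 37 mm short of the reported TCP. My first grip therefore closed on air above the cap. I corrected for this from then on, and the tray floor was met within about 2 mm of where the corrected figure put it.
- **Set-down force:** lowering the cap reached about 21 N at the wrist; I eased that off before letting go.

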